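# Return a culture dish to an incubator whose lid may be locked

### The job

Open the bench-top incubator, set the loose culture dish from the bench down gently on the warming plate inside, beside the dish already there and kept level on the way, and finish with the lid fully shut, without slamming it. The lid's round knob is its handle and also works a hidden catch, and nothing shows whether the catch is holding until you try the lid: if it will not lift, turning the knob about a quarter turn should free it, while turning it needlessly may lock it. Leave the other dish and everything else on the bench where they are; the lid need not be locked again.

Things in the scene. Friction and masses are not known exactly. Their poses are not given: they have to be found in the camera images.
- incubator: White box-shaped bench-top dish incubator, fixed, 260 mm deep (x) by 300 mm wide (y), 136 mm high with the lid shut. Origin at the centre of its underside; x points from its front (towards the robot, blank display) to its back, z up. Under the lid the chamber is open from x -84 to +85 mm and y -115 to +115 mm; its rim is 112 mm above the bench.
- plate (a point): Centre of the top of the flat aluminium warming plate, the chamber's floor, 68 mm above the bench and 44 mm below the rim; axes as the incubator's. The dish already inside stands in the half on the +y side; the half on the -y side is free.
- lid (a joint): Angle of the lid in rad: 0 fully shut, growing as its front edge rises away from the robot, 1.75 at its stop. The hinge is stiff: the lid stays at any angle where it is left. Lifting it by the knob takes about 7 N when it is not locked; locked, it has up to 0.03 rad of play (4 mm at the knob) and then stops hard.
- lid_hinge (a point): Middle of the lid's hinge line, along the incubator's y, 105 mm behind its origin and 112 mm above the bench. Axes turn with the lid; when shut they are as the incubator's. The lid is a slab 24 mm thick and 270 mm wide that reaches 205 mm forward (its -x) from here; its underside is level with this point when shut.
- knob_grip (a point): Point to grip on the axis of the lid's knob, 26 mm above the lid's top face; from the hinge 165 mm along the lid's -x and 50 mm along its z. Carried by the lid, with the lid's axes (does not turn with the knob). The knob, also the lid's handle, is a black round knurled grip, 36 mm across, from 12 to 40 mm above the lid's face on a thinner neck, 40 mm behind the lid's front edge.
- dish: The loose culture dish with its cover on, pale, a flat disc 56 mm in diameter and 16 mm high, about 35 g, standing on the bench to one side of the incubator; origin at the centre of its underside, z up.
- kept_dish: A dish just like it, already on the warming plate under the lid, to be left there; origin at the centre of its underside.
- slide_box: Closed microscope-slide box, grey with a white lid, 100 x 86 x 35 mm, standing on the bench on the other side of the incubator from the dish; origin at the centre of its underside. Leave it.
- bottle: Amber reagent bottle, 54 mm in diameter, 100 mm high, on the bench; origin at the centre of its underside. Leave it.
- mouse: Black computer mouse, 104 x 60 x 34 mm, on the bench; origin at the centre of its underside. Leave it.
- knob_base (a point): Foot of the knob's axis, on the lid's top face. The knob turns about the lid's z either way, endlessly, with no stops or marks (about 0.06 N m), and stays as left. It turns a hidden cam under the lid that hooks under the box's front lip over about a quarter (1.6 rad) of each turn and is clear for the rest. A lid lowered with the cam turned out to the lip sits on it and will not shut.
There are look-alikes about, which are no part of the job. What is shaped like the dish but green or turquoise is not meant.

How it is judged:
By the outcome, as a careful person would: the job done as asked, in the order asked, and still so for the second after the job is handed in, with the robot touching nothing.
It also fails if it takes over 72 s, if anything falls off the work surface, if the arm or the gripper's body presses on something with over 40 N, if the wrist force passes 120 N, or if a joint passes its speed limit or range.

### The arm

A 6-joint arm with a two-finger parallel gripper is mounted at the origin on the work surface. World frame = base frame: x ahead of the robot, y to its left, z up, the work surface at z = 0. Lengths are in m, angles in rad, forces in N, time in s.
With the tool pointing down it reaches from about 0.275 to 0.725 m from the base axis. Payload 5.6 kg.
Tool frame: the origin (TCP) lies at the very end of the fingers, on their centre line; the grasp point (between the pads) lies 19 mm behind it; z points along the fingers, x is the direction in which the jaws open and shut, and the axes are right-handed (so a half turn about z gives the same grasp; the last joint's range is limited). The gripper opens to 85 mm and grips with 20 to 120 N. Pads are 22 mm wide; open, the fingers measure 114 mm over their backs; the gripper's body (76 mm by 85 mm) begins 54 mm behind the grasp point. The pads swing forward as they close: fully open they stand 13 mm farther back than shut.
Start: joints at [1.565, 0.255, 0.108, 0, -1.424, -0.285], TCP at [0.158, 0.527, 0.231] pointing down, gripper open.
Joint ranges: [-2.95, 2.95], [-1.21, 1.97], [-1.09, 1.5], [-2.87, 1.71], [-2.94, -0.07], [-3.05, 3.05]. Speed limits (rad/s): [2.57, 2.57, 3.14, 3.14, 3.14, 3.14].

### API

Orientations are given as a rotation vector (axis times angle).
In Python, from plant import robot gives the robot as it stands. The module is installed in compiled form; this text tells all that it offers.
- The arm moves only by the shell command python3 -m crank 'ROWS' [FORCE]. ROWS is JSON, a list of rows, each an object of numbers: "dx", "dy", "dz": the shift along the tool's x, y, z in mm; "rx", "ry", "rz": the turn, a rotation vector about the tool's x, y, z in rad; "fingers": the opening, from -1 (shut) to 1 (fully open). In form: [{"dx": .., "dy": .., "dz": .., "rx": .., "ry": .., "rz": .., "fingers": ..}, ...]. A call has 1 to 8 rows; each row shifts and turns the pose as measured when the row begins, along the tool's axes as they then stand; what a row does not reach is not made up. A row lasts 1/8 s, in which the tool goes at most 62.5 mm and 10.7 degrees, less where a joint would pass 70% of its speed; a pose out of reach is approached as far as the arm can. A call is refused whole if a number of a shift passes 62.5 or a number of a turn 0.188, either way. A call with a gripper value outside its range is refused whole. The fingers move at their own pace and stop on an object; FORCE is the grip in N (left out, the last holds). Time passes only in rows, so rows that do not move let the fingers close. It gives the time, the measured TCP pose, the force and the opening at its end, in the units of the state.
- robot.observe(): the state, without advancing time (a new reading comes with each control period).
- robot.read_camera(name): name is "scene" or "top" or "wrist"; returns a dict with "color" (400x640x3 uint8, red, green, blue), "K" (3x3 intrinsics, pixels), "R" (3x3) and "t" (3): a world point X has camera coordinates R X + t. Camera axes: x right, y down, z forward; pixel columns grow to the right and rows downward; lengths in m; the calibration is good to about 2 mm. A picture is of the moment at which its call begins. There is no depth.
- robot.job_done(): hands the job in, once; it reports no verdict.
The state is a dict: "t": time; "qpos": joint angles; "joint_vel": joint speeds; "tau": joint torques, N m; "tcp_pos": TCP position; "tool_rot": TCP orientation; "force": force on the tool from outside, world axes, zero at the start; "torque": the same for the moment, N m; "width": opening from 0.0 (shut) to 1.0 (fully open).
Only numpy, scipy, OpenCV 4.12 (cv2) and the standard library are available. Lean on these libraries where they do the work, as an engineer would, in place of code of your own. Each camera call takes 0.05 s, during which the arm holds its last target.

## Working session

There is one attempt and no reset: what is moved stays moved. The work goes in short steps, Python scripts to look and compute and a shell command to move; the robot and the scene stay as the last step left them, time stands still between calls to the robot, and variables do not carry over. Pictures are saved under pics/ and viewed, and the job is handed in when it is done.

```bash
mkdir -p pics; ls; cat > h.py <<'E'
import numpy as np, cv2
from plant import robot
from scipy.spatial.transform import Rotation as Rn
def pic(n,f):
    c=robot.read_camera(n); cv2.imwrite('pics/'+f,c['color'][:,:,::-1]); return c
def ray(c,u,v,z):
    d=np.linalg.inv(c['K'])@[u,v,1]; d=c['R'].T@d; o=-c['R'].T@c['t']; return o+d*(z-o[2])/d[2]
def proj(c,X):
    p=c['K']@(c['R']@np.array(X)+c['t']); return p[:2]/p[2]
E
python3 - <<'E'
from h import *
import pickle
s=robot.observe(); print({k:np.round(v,3) for k,v in s.items()})
cs={n:pic(n,n+'0.png') for n in('scene','top','wrist')}
pickle.dump(cs,open('c0.pkl','wb'))
for n,c in cs.items(): print(n,np.round(-c['R'].T@c['t'],3),np.round(c['R'],2).tolist())
E
```

```text
pics
{'t': np.float64(0.0), 'qpos': array([ 1.565,  0.256,  0.107, -0.   , -1.424, -0.285]), 'joint_vel': array([-0.   ,  0.001, -0.001, -0.   ,  0.001,  0.   ]), 'tau': array([-0.0000e+00, -3.8662e+01,  2.3794e+01,  5.3650e+00, -6.0000e-03,
        0.0000e+00]), 'tcp_pos': array([0.157, 0.526, 0.23 ]), 'tool_rot': array([ 1.875e+00, -2.519e+00,  2.000e-03]), 'force': array([0.814, 0.944, 0.226]), 'torque': array([-0.029,  0.041,  0.029]), 'width': np.float64(0.998)}
scene [1.335 0.236 0.83 ] [[-0.26, 0.97, 0.01], [0.64, 0.17, -0.75], [-0.73, -0.19, -0.66]]
top [0.473 0.06  1.247] [[-0.0, -1.0, 0.01], [-1.0, 0.0, -0.06], [0.06, -0.01, -1.0]]
wrist [0.232 0.506 0.373] [[-0.29, -0.96, 0.0], [-0.91, 0.27, 0.3], [-0.29, 0.08, -0.95]]
```

View pics/scene0.png

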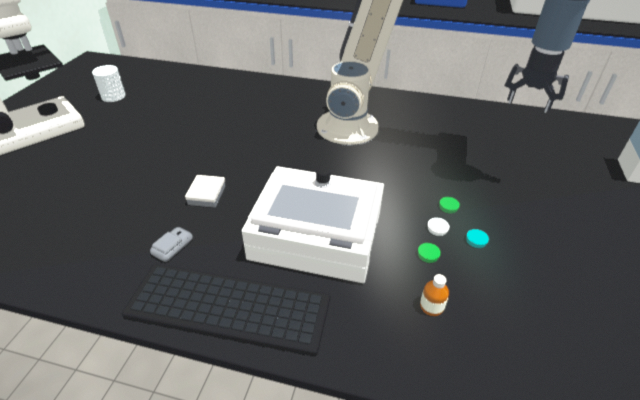

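View pics/top0.png

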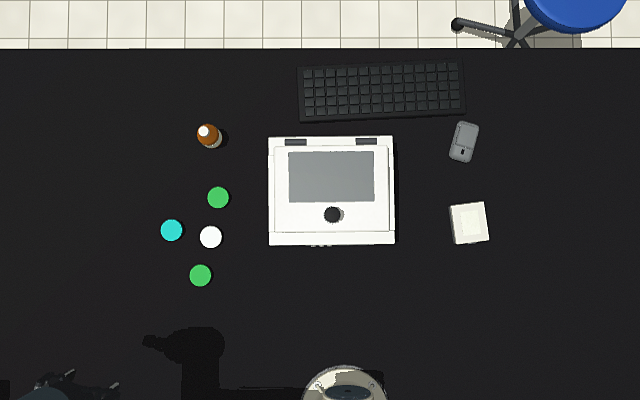

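View pics/wrist0.png

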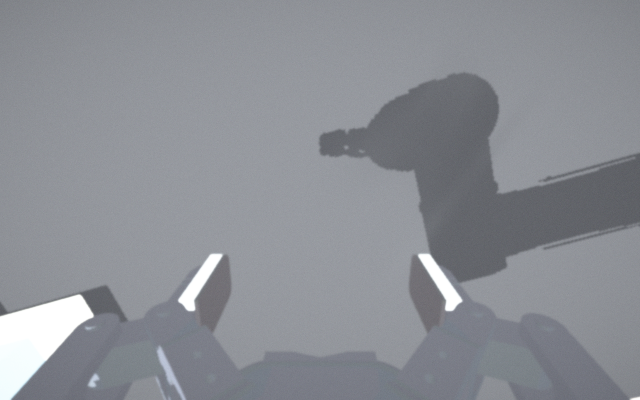

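The scene shows these dish-shaped candidates in the top view: white at (210,237), green at (218,197) and (200,275), turquoise at (171,230). The white one is pale and matches the description. The knob is at top (333,214). I'll measure these and check an enlarged crop.

```bash
python3 - <<'E'
from h import *
import pickle
cs=pickle.load(open('c0.pkl','rb')); c=cs['top']; im=c['color']
hsv=cv2.cvtColor(im,cv2.COLOR_RGB2HSV)
def blobs(m,amin=150):
    n,l,s,ce=cv2.connectedComponentsWithStats(m.astype(np.uint8)); return [(l==i,s[i],ce[i]) for i in range(1,n) if s[i][4]>amin]
white=(hsv[...,2]>150)&(hsv[...,1]<60); white[:60]=0
for m,s,ce in blobs(white): print('w',s,ce.round(1), ray(c,*ce,0.016).round(4))
col=(hsv[...,1]>120)&(hsv[...,2]>80)&(hsv[...,0]>40)&(hsv[...,0]<100)
for m,s,ce in blobs(col): print('col',s,ce.round(1), ray(c,*ce,0.016).round(4))
# incubator outline
m=max(blobs(white),key=lambda b:b[1][4])[0].astype(np.uint8)
ct=max(cv2.findContours(m,0,2)[0],key=cv2.contourArea)
r=cv2.minAreaRect(ct); print(r, cv2.boxPoints(r).round(1).tolist())
# knob
sub=(hsv[...,2]<60); sub[:195]=0;sub[230:]=0;sub[:,:315]=0;sub[:,350:]=0
for m,s,ce in blobs(sub,50): print('knob',s,ce, ray(c,*ce,.176).round(4))
crop=cv2.resize(im[100:300,130:400],None,fx=2.9,fy=2.9,interpolation=cv2.INTER_CUBIC)[:,:,::-1]
cv2.imwrite('pics/crop0.png',crop)
# scene dish
c=cs['scene'];hsv=cv2.cvtColor(c['color'],cv2.COLOR_RGB2HSV)
w=(hsv[...,2]>150)&(hsv[...,1]<60)
for m,s,ce in blobs(w,80):
    if abs(ce[0]-438)<8 and abs(ce[1]-227)<8: print('scene dish',s,ce,ray(c,*ce,.012).round(4))
E
```

```text
w [ 268  136  127  111 9992] [326.9 196.3] [0.5516 0.0406 0.016 ]
w [ 451  202   38   42 1289] [469.6 222.6] [ 0.4822 -0.3282  0.016 ]
w [200 226  22  22 380] [210.3 236.5] [0.4487 0.3412 0.016 ]
w [308 369  47  24 364] [326.7 379.4] [0.0862 0.0429 0.016 ]
col [207 186  22  22 370] [217.5 197. ] [0.5506 0.3235 0.016 ]
col [160 219  22  22 379] [170.8 229.6] [0.4668 0.4429 0.016 ]
col [189 264  22  23 384] [199.7 275. ] [0.3505 0.3672 0.016 ]
((330.79986572265625, 190.98855590820312), (109.73165130615234, 125.98714447021484), 89.18154907226562) [[267.0, 137.0], [393.0, 135.1999969482422], [394.6000061035156, 244.89999389648438], [268.6000061035156, 246.6999969482422]]
knob [324 207  16  15 187] [331.90374332 214.07486631] [0.5012 0.032  0.176 ]
scene dish [427 217  23  19 323] [438.0247678  225.96594427] [0.4471 0.3426 0.012 ]
```

View pics/crop0.png

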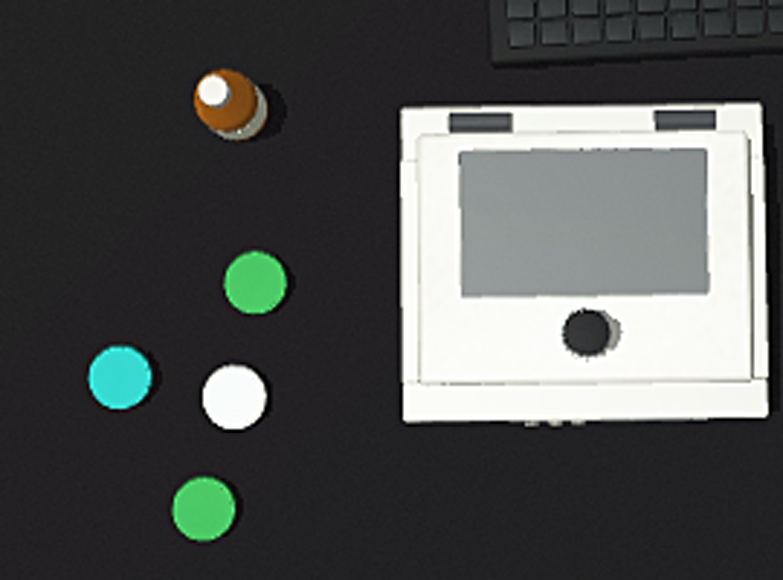

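The crop confirms the white disc at (235,397), apart from the green and turquoise ones. Next I need the incubator pose and wrist-move numbers.

```bash
python3 - <<'E'
from h import *
import pickle
cs=pickle.load(open('c0.pkl','rb')); c=cs['top']
P=[ray(c,u,v,.112) for u,v in [(268.2,136),(393.5,135.5),(395,244.5),(269,246)]]
for p in P: print(p.round(4))
print(np.linalg.norm(P[0]-P[1]),np.linalg.norm(P[1]-P[2]),np.linalg.norm(P[2]-P[3]),np.linalg.norm(P[3]-P[0]),np.mean(P,0))
# lid front edge corners / knob circle top at z=.176: crop px -> full
im=c['color']; g=cv2.cvtColor(im,cv2.COLOR_RGB2GRAY)
f=lambda x,y:(130+x/2.9,100+y/2.9)
for q in [(418,381),(752,379)]: print('lidfront',ray(c,*f(*q),.136).round(4))
print('knob',ray(c,*f(587,332),.172).round(4))
s=cs['scene'];hs=s['color'][165:195,305:340].max(2); m=hs<60; ys,xs=np.nonzero(m); print(xs.mean()+305,ys.mean()+165,m.sum())
# edge angles by contour line fits
hsv=cv2.cvtColor(im,cv2.COLOR_RGB2HSV); w=((hsv[...,2]>150)&(hsv[...,1]<60))
bot=[(u,np.nonzero(w[220:260,u])[0].max()+220) for u in range(280,385) if not 300<u<335]
lef=[(np.nonzero(w[v,240:300])[0].min()+240,v) for v in range(145,240)]
rig=[(np.nonzero(w[v,370:420])[0].max()+370,v) for v in range(145,240)]
for L,z in((bot,.112),(bot,0),(lef,.112),(rig,.112)):
    p=np.array([ray(c,u,v,z) for u,v in L]); vx,vy,x,y=cv2.fitLine(p[:,:2].astype(np.float32),2,0,.01,.01).ravel(); print('edge',np.arctan2(vy,vx),x,y)
E
```

```text
[0.691  0.1826 0.112 ]
[ 0.6915 -0.1188  0.112 ]
[ 0.4301 -0.1193  0.112 ]
[0.4277 0.1799 0.112 ]
0.3013697059365385 0.26140547969671063 0.2992336218693324 0.2633457823175886 [0.56008433 0.03113495 0.112     ]
lidfront [0.4625 0.1656 0.136 ]
lidfront [ 0.4631 -0.1026  0.136 ]
knob [0.5004 0.0308 0.172 ]
318.549504950495 172.58415841584159 202
edge -1.5638732 0.43273085 0.013917791
edge -1.5638732 0.4287737 0.00940292
edge 0.013329745 0.5563044 0.1816722
edge 0.010716792 0.5554313 -0.115965
```

```bash
cat >> h.py <<'E'
def st(): return robot.observe()
def goal(pos=None,xdir=None,zdir=(0,0,-1)):
    """print remaining shift(mm, tool axes) and turn(rotvec, tool axes)"""
    s=st(); p=np.array(s['tcp_pos']); R=Rn.from_rotvec(s['tool_rot']).as_matrix()
    if pos is not None: print('shift mm',(R.T@(np.array(pos)-p)*1e3).round(1))
    if xdir is not None:
        z=np.array(zdir,float);z/=np.linalg.norm(z);x=np.array(xdir,float);x-=z*(x@z);x/=np.linalg.norm(x)
        G=np.column_stack([x,np.cross(z,x),z]); print('turn',Rn.from_matrix(R.T@G).as_rotvec().round(3))
def show():
    s=st(); R=Rn.from_rotvec(s['tool_rot']).as_matrix()
    print('t',round(float(s['t']),2),'tcp',np.round(s['tcp_pos'],4),'x',R[:,0].round(3),'y',R[:,1].round(3),'z',R[:,2].round(3),'F',np.round(s['force'],1),'w',round(float(s['width']),3),'q',np.round(s['qpos'],2))
E
python3 - <<'E'
from h import *
import pickle
show()
c=pickle.load(open('c0.pkl','rb'))['wrist']; R=Rn.from_rotvec(st()['tool_rot']).as_matrix(); print('cam in tool',R.T@(-c['R'].T@c['t']-st()['tcp_pos']))
for xd in [(0,1,0),(0,-1,0)]: goal((.501,.031,.231),xd)
E
```

```text
t 0.15 tcp [0.1575 0.5266 0.2306] x [-0.287 -0.958  0.001] y [-0.958  0.287 -0.   ] z [-0.    -0.001 -1.   ] F [-0.   1.   0.1] w 0.997 q [ 1.56  0.26  0.11 -0.   -1.42 -0.28]
cam in tool [-0.00161395 -0.07713676 -0.1424871 ]
shift mm [ 3.763e+02 -4.711e+02  2.000e-01]
turn [-2.000e-03 -0.000e+00  2.851e+00]
shift mm [ 3.763e+02 -4.711e+02  2.000e-01]
turn [ 0.    -0.001 -0.291]
```

```bash
python3 -m crank '[{"dx":37,"dy":-47},{"dx":37,"dy":-47},{"dx":37,"dy":-47},{"dx":37,"dy":-47},{"dx":37,"dy":-47},{"dx":37,"dy":-47},{"dx":37,"dy":-47},{"dx":37,"dy":-47}]' 30
python3 -c "
from h import *
show();goal((.501,.031,.231),(0,-1,0))"
```

```text
t 0.15 tcp [0.1575 0.5266 0.2306] x [-0.287 -0.958  0.001] y [-0.958  0.287 -0.   ] z [-0.    -0.001 -1.   ] F [-0.   1.   0.1] w 0.997 q [ 1.56  0.26  0.11 -0.   -1.42 -0.28]
shift mm [ 3.763e+02 -4.711e+02  2.000e-01]
turn [ 0.    -0.001 -0.291]invalid input at $[0]: expected keys dx, dy, dz, rx, ry, rz, fingers
```

```bash
python3 -m crank '[{"dx":37,"dy":-47,"dz":0,"rx":0,"ry":0,"rz":0,"fingers":1},{"dx":37,"dy":-47,"dz":0,"rx":0,"ry":0,"rz":0,"fingers":1},{"dx":37,"dy":-47,"dz":0,"rx":0,"ry":0,"rz":0,"fingers":1},{"dx":37,"dy":-47,"dz":0,"rx":0,"ry":0,"rz":0,"fingers":1},{"dx":37,"dy":-47,"dz":0,"rx":0,"ry":0,"rz":0,"fingers":1},{"dx":37,"dy":-47,"dz":0,"rx":0,"ry":0,"rz":0,"fingers":1},{"dx":37,"dy":-47,"dz":0,"rx":0,"ry":0,"rz":0,"fingers":1},{"dx":37,"dy":-47,"dz":0,"rx":0,"ry":0,"rz":0,"fingers":1}]' 30
python3 -c "
from h import *
show();goal((.501,.031,.231),(0,-1,0))"
```

```text
t: 1.15
tcp_pos: [0.4381, 0.1255, 0.2294]
tool_rot: [1.884, -2.51, 0.005]
force: [1.4, 0.8, 0.5]
width: 1.004
t 1.15 tcp [0.4381 0.1255 0.2294] x [-0.279 -0.96   0.005] y [-0.96   0.279 -0.001] z [-0.001 -0.005 -1.   ] F [1.4 0.8 0.5] w 1.004 q [ 0.63  0.07 -0.12  0.   -1.38  0.66]
shift mm [ 73.2 -86.7  -1.2]
turn [ 0.    -0.005 -0.283]
```

```bash
python3 -m crank '[{"dx":37,"dy":-45,"dz":0,"rx":0,"ry":0,"rz":0,"fingers":1},{"dx":33,"dy":-40,"dz":0,"rx":0,"ry":0,"rz":0,"fingers":1},{"dx":0,"dy":0,"dz":0,"rx":0,"ry":0,"rz":-0.15,"fingers":1},{"dx":0,"dy":0,"dz":0,"rx":0,"ry":0,"rz":-0.13,"fingers":1},{"dx":0,"dy":0,"dz":0,"rx":0,"ry":0,"rz":0,"fingers":1}]'
python3 -c "
from h import *
show();goal((.501,.031,.231),(0,-1,0));c=pic('wrist','w1.png');print(proj(c,(.501,.031,.176)))
import pickle;pickle.dump(c,open('cw1.pkl','wb'))"
```

```text
t: 1.78
tcp_pos: [0.5026, 0.0265, 0.2276]
tool_rot: [2.212, -2.221, 0.001]
force: [-0.1, 0.2, 0.1]
width: 1.002
t 1.77 tcp [0.5026 0.0265 0.2276] x [-0.004 -1.     0.006] y [-1.     0.004  0.005] z [-0.005 -0.006 -1.   ] F [-0.1  0.2  0.1] w 1.002 q [ 0.37  0.17 -0.01  0.   -1.4   1.2 ]
shift mm [-4.5  1.6 -3.4]
turn [ 0.005 -0.006 -0.004]
[314.80207914 223.07760918]
```

View pics/w1.png

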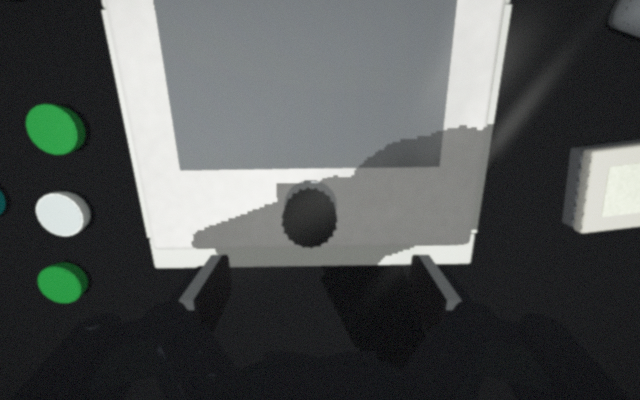

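The wrist view shows the knob at about (309,218) against a predicted (315,223). The disc is the knob top, between the open fingers.

```bash
python3 -c "
from h import *
import pickle;c=pickle.load(open('cw1.pkl','rb'))
for uv in[(309,218),(309,221)]: print(ray(c,*uv,.176))
print(ray(c,62,213,.016), ray(c,313,266,.112))
goal((.5015,.0325,.143),(0,-1,0))"
```

```text
[0.5047063  0.03487353 0.176     ]
[0.50253477 0.03490388 0.176     ]
[0.45005325 0.34024062 0.016     ] [0.43098237 0.03386492 0.112     ]
shift mm [-6.4  0.6 84.6]
turn [ 0.005 -0.006 -0.005]
```

```bash
python3 -m crank '[{"dx":-6,"dy":1,"dz":40,"rx":0,"ry":0,"rz":0,"fingers":1},{"dx":0,"dy":0,"dz":35,"rx":0,"ry":0,"rz":0,"fingers":1},{"dx":0,"dy":0,"dz":8,"rx":0,"ry":0,"rz":0,"fingers":1},{"dx":0,"dy":0,"dz":0,"rx":0,"ry":0,"rz":0,"fingers":1}]'
python3 -c "
from h import *
show();goal((.502,.033,.144),(0,-1,0))"
```

```text
t: 2.33
tcp_pos: [0.5019, 0.0334, 0.1444]
tool_rot: [2.205, -2.231, 0.004]
force: [0.5, 0.7, 1.3]
width: 0.997
t 2.33 tcp [0.5019 0.0334 0.1444] x [-0.012 -1.     0.005] y [-1.     0.012  0.001] z [-0.001 -0.005 -1.   ] F [0.5 0.7 1.3] w 0.997 q [ 0.38  0.21 -0.18  0.   -1.19  1.18]
shift mm [ 0.4 -0.1  0.4]
turn [ 0.001 -0.005 -0.012]
```

Close on the knob.

```bash
python3 -m crank '[{"dx":0,"dy":0,"dz":0,"rx":0,"ry":0,"rz":0,"fingers":-1},{"dx":0,"dy":0,"dz":0,"rx":0,"ry":0,"rz":0,"fingers":-1},{"dx":0,"dy":0,"dz":0,"rx":0,"ry":0,"rz":0,"fingers":-1},{"dx":0,"dy":0,"dz":0,"rx":0,"ry":0,"rz":0,"fingers":-1},{"dx":0,"dy":0,"dz":0,"rx":0,"ry":0,"rz":0,"fingers":-1},{"dx":0,"dy":0,"dz":0,"rx":0,"ry":0,"rz":0,"fingers":-1}]' 50
python3 -c "
from h import *
show()"
```

```text
t: 3.08
tcp_pos: [0.5037, 0.0335, 0.1478]
tool_rot: [-2.207, 2.235, -0.009]
force: [-0.4, 0.3, -0.9]
width: 0.404
t 3.08 tcp [0.5037 0.0335 0.1478] x [-0.013 -1.     0.004] y [-1.     0.013 -0.004] z [ 0.004 -0.004 -1.   ] F [-0.4  0.3 -0.9] w 0.404 q [ 0.38  0.21 -0.17  0.01 -1.19  1.17]
```

```bash
python3 -m crank '[{"dx":0,"dy":0,"dz":-3,"rx":0,"ry":0,"rz":0,"fingers":-1},{"dx":0,"dy":0,"dz":-3,"rx":0,"ry":0,"rz":0,"fingers":-1}]'
python3 -c "
from h import *
show()"; python3 -m crank '[{"dx":0,"dy":0,"dz":-3,"rx":0,"ry":0,"rz":0,"fingers":-1},{"dx":0,"dy":0,"dz":-3,"rx":0,"ry":0,"rz":0,"fingers":-1}]'
python3 -c "
from h import *
show()"
```

```text
t: 3.32
tcp_pos: [0.5041, 0.0336, 0.1509]
tool_rot: [2.206, -2.236, 0.008]
force: [11.3, -3.3, -25.2]
width: 0.406
t 3.33 tcp [0.5041 0.0336 0.1509] x [-0.013 -1.     0.004] y [-1.     0.013 -0.003] z [ 0.003 -0.004 -1.   ] F [ 11.3  -3.3 -25.2] w 0.406 q [ 0.38  0.21 -0.17  0.01 -1.2   1.17]
t: 3.58
tcp_pos: [0.504, 0.0336, 0.1509]
tool_rot: [2.202, -2.235, 0.003]
force: [9.7, -2.6, -21.0]
width: 0.405
t 3.58 tcp [0.504  0.0336 0.1509] x [-0.015 -1.     0.004] y [-1.     0.015  0.002] z [-0.002 -0.004 -1.   ] F [  9.7  -2.6 -21. ] w 0.405 q [ 0.38  0.21 -0.16  0.   -1.2   1.18]
```

The lid stopped after about 3 mm at around 25 N, so it's locked. I'll relax the lift and turn the knob about a quarter turn.

```bash
python3 -m crank '[{"dx":0,"dy":0,"dz":4,"rx":0,"ry":0,"rz":0,"fingers":-1},{"dx":0,"dy":0,"dz":1,"rx":0,"ry":0,"rz":0.18,"fingers":-1},{"dx":0,"dy":0,"dz":0,"rx":0,"ry":0,"rz":0.18,"fingers":-1},{"dx":0,"dy":0,"dz":0,"rx":0,"ry":0,"rz":0.18,"fingers":-1},{"dx":0,"dy":0,"dz":0,"rx":0,"ry":0,"rz":0.18,"fingers":-1},{"dx":0,"dy":0,"dz":0,"rx":0,"ry":0,"rz":0.18,"fingers":-1}]'
python3 -c "
from h import *
show()
goal((.503,.0335,.147),(1,0,0))"
```

```text
t: 4.32
tcp_pos: [0.5022, 0.0305, 0.148]
tool_rot: [0.968, -2.98, 0.012]
force: [-1.3, -3.2, -1.9]
width: 0.408
t 4.33 tcp [0.5022 0.0305 0.148 ] x [-0.809 -0.588  0.01 ] y [-0.588  0.809 -0.005] z [-0.005 -0.01  -1.   ] F [-1.3 -3.2 -1.9] w 0.408 q [ 0.38  0.21 -0.17  0.01 -1.2   0.25]
shift mm [-2.4  2.   0.9]
turn [ 0.01  -0.011 -2.513]
```

```bash
python3 -m crank '[{"dx":-1,"dy":1,"dz":0,"rx":0,"ry":0,"rz":0.18,"fingers":-1},{"dx":0,"dy":0,"dz":0,"rx":0,"ry":0,"rz":0.18,"fingers":-1},{"dx":0,"dy":0,"dz":0,"rx":0,"ry":0,"rz":0.18,"fingers":-1},{"dx":0,"dy":0,"dz":0,"rx":0,"ry":0,"rz":0.18,"fingers":-1},{"dx":0,"dy":0,"dz":0,"rx":0,"ry":0,"rz":0,"fingers":-1}]'
python3 -c "
from h import *
show()"
python3 -m crank '[{"dx":0,"dy":0,"dz":-3,"rx":0,"ry":0,"rz":0,"fingers":-1},{"dx":0,"dy":0,"dz":-4,"rx":0,"ry":0,"rz":0,"fingers":-1},{"dx":0,"dy":0,"dz":-4,"rx":0,"ry":0,"rz":0,"fingers":-1}]'
python3 -c "
from h import *
show()"
```

```text
t: 4.95
tcp_pos: [0.4994, 0.0296, 0.148]
tool_rot: [-0.181, -3.127, 0.022]
force: [1.0, -0.9, -4.1]
width: 0.405
t 4.95 tcp [0.4994 0.0296 0.148 ] x [-0.993  0.116  0.009] y [ 0.116  0.993 -0.014] z [-0.01  -0.013 -1.   ] F [ 1.  -0.9 -4.1] w 0.405 q [ 0.38  0.21 -0.17  0.01 -1.2  -0.5 ]
t: 5.32
tcp_pos: [0.5003, 0.0298, 0.1553]
tool_rot: [-0.168, -3.126, 0.022]
force: [14.5, -3.7, -20.6]
width: 0.402
t 5.33 tcp [0.5003 0.0298 0.1553] x [-0.994  0.108  0.011] y [ 0.107  0.994 -0.015] z [-0.012 -0.013 -1.   ] F [ 14.5  -3.7 -20.6] w 0.402 q [ 0.38  0.21 -0.16  0.01 -1.23 -0.49]
```

```bash
python3 -m crank '[{"dx":-1,"dy":0,"dz":-6,"rx":0,"ry":0.05,"rz":0,"fingers":-1},{"dx":-2,"dy":0,"dz":-7,"rx":0,"ry":0.05,"rz":0,"fingers":-1},{"dx":-2,"dy":0,"dz":-8,"rx":0,"ry":0.05,"rz":0,"fingers":-1}]'
python3 -c "
from h import *
show();pic('scene','s2.png')"
```

```text
t: 5.7
tcp_pos: [0.5072, 0.0297, 0.1735]
tool_rot: [-0.148, -2.971, 0.008]
force: [-0.5, 0.6, -3.9]
width: 0.4
t 5.7 tcp [0.5072 0.0297 0.1735] x [-0.981  0.099  0.166] y [ 0.098  0.995 -0.014] z [-0.166  0.003 -0.986] F [-0.5  0.6 -3.9] w 0.4 q [ 0.33  0.32  0.05 -0.06 -1.47 -0.41]
```

View pics/s2.png

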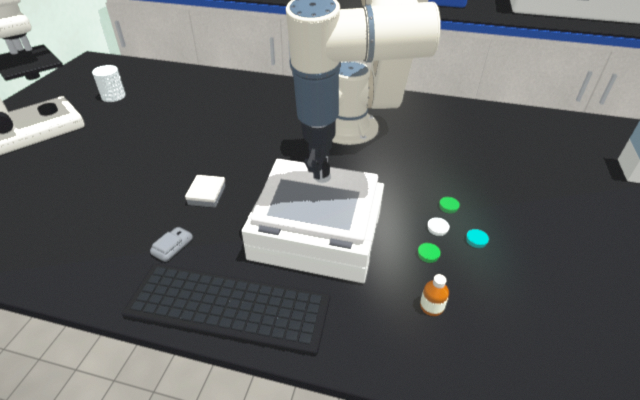

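The scene shows the front edge of the lid raised under the gripper near (320,170), so it's free. I'll keep lifting along the arc.

```bash
python3 -m crank '[{"dx":-3,"dy":0,"dz":-13,"rx":0,"ry":0.08,"rz":0,"fingers":-1},{"dx":-3,"dy":0,"dz":-13,"rx":0,"ry":0.08,"rz":0,"fingers":-1},{"dx":-3,"dy":0,"dz":-13,"rx":0,"ry":0.08,"rz":0,"fingers":-1},{"dx":-3,"dy":0,"dz":-13,"rx":0,"ry":0.08,"rz":0,"fingers":-1}]'
python3 -c "
from h import *
show()
s=st();R=Rn.from_rotvec(s['tool_rot']).as_matrix();g=s['tcp_pos']-.019*R[:,2];d=g-np.array([.666,.03,.112]);print('th',np.arctan2(d[2],-d[0])-np.arctan2(50,165),np.hypot(d[0],d[2]))"
```

```text
t: 6.25
tcp_pos: [0.5341, 0.0304, 0.2198]
tool_rot: [-0.119, -2.644, -0.02]
force: [-0.6, 5.1, -3.7]
width: 0.4
t 6.25 tcp [0.5341 0.0304 0.2198] x [-0.876  0.081  0.475] y [ 0.088  0.996 -0.007] z [-0.474  0.035 -0.88 ] F [-0.6  5.1 -3.7] w 0.4 q [ 0.24  0.59  0.55 -0.16 -2.   -0.36]
th 0.4974577661528152 0.17494306210444885
```

```bash
python3 -m crank '[{"dx":-3,"dy":0,"dz":-13,"rx":0,"ry":0.08,"rz":0,"fingers":-1},{"dx":-3,"dy":0,"dz":-13,"rx":0,"ry":0.08,"rz":0,"fingers":-1},{"dx":-3,"dy":0,"dz":-13,"rx":0,"ry":0.08,"rz":0,"fingers":-1},{"dx":-3,"dy":0,"dz":-13,"rx":0,"ry":0.08,"rz":0,"fingers":-1}]'
cat >> h.py <<'E'
def th():
    s=st();R=Rn.from_rotvec(s['tool_rot']).as_matrix();g=s['tcp_pos']-.019*R[:,2];d=g-np.array([.666,.03,.112]);print('th',np.arctan2(d[2],-d[0])-np.arctan2(50,165),np.hypot(d[0],d[2]))
E
python3 -c "
from h import *
show();th()"
```

```text
t: 6.75
tcp_pos: [0.5752, 0.0306, 0.2556]
tool_rot: [-0.088, -2.321, -0.041]
force: [-5.8, 20.3, 2.9]
width: 0.408
t 6.75 tcp [0.5752 0.0306 0.2556] x [-0.681  0.051  0.731] y [0.077 0.997 0.002] z [-0.728  0.058 -0.683] F [-5.8 20.3  2.9] w 0.408 q [ 0.18  0.96  1.24 -0.39 -2.62 -0.52]
th 0.8196920482457803 0.17448300497098865
```

```bash
python3 -m crank '[{"dx":0,"dy":0,"dz":0,"rx":0,"ry":0,"rz":0,"fingers":0.5},{"dx":0,"dy":0,"dz":0,"rx":0,"ry":0,"rz":0,"fingers":0.5},{"dx":0,"dy":0,"dz":0,"rx":0,"ry":0,"rz":0,"fingers":0.5}]'
python3 -c "
from h import *
show();th();pic('scene','s3.png')"
```

```text
t: 7.12
tcp_pos: [0.5763, 0.0312, 0.2538]
tool_rot: [-0.084, -2.321, -0.042]
force: [-0.6, 0.4, -0.4]
width: 0.751
t 7.12 tcp [0.5763 0.0312 0.2538] x [-0.681  0.048  0.73 ] y [0.074 0.997 0.004] z [-0.728  0.057 -0.683] F [-0.6  0.4 -0.4] w 0.751 q [ 0.18  0.96  1.24 -0.39 -2.62 -0.52]
th 0.8209510822365977 0.1724052615219742
```

View pics/s3.png

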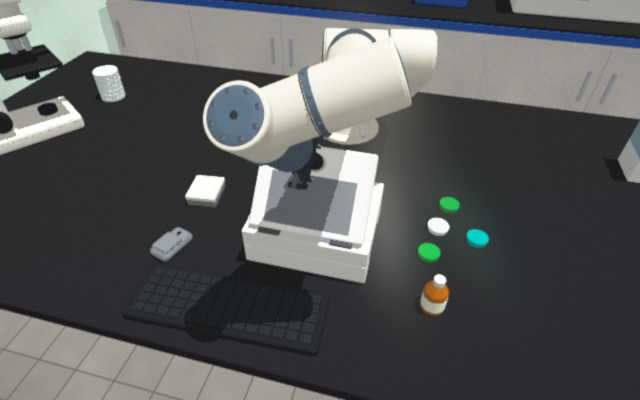

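The lid is at about 0.82 rad, and the open gripper surrounds the knob near (315,160). I'll back off along the tool axis.

```bash
python3 -m crank '[{"dx":0,"dy":0,"dz":-20,"rx":0,"ry":0,"rz":0,"fingers":0.6},{"dx":0,"dy":0,"dz":-20,"rx":0,"ry":0,"rz":0,"fingers":0.6},{"dx":0,"dy":0,"dz":-15,"rx":0,"ry":0,"rz":0,"fingers":0.6}]'
python3 -c "
from h import *
show()"
```

```text
t: 7.55
tcp_pos: [0.5866, 0.0276, 0.2799]
tool_rot: [-0.085, -2.326, -0.043]
force: [-0.6, -0.2, 0.7]
width: 0.799
t 7.55 tcp [0.5866 0.0276 0.2799] x [-0.684  0.048  0.728] y [0.075 0.997 0.005] z [-0.725  0.058 -0.686] F [-0.6 -0.2  0.7] w 0.799 q [ 0.16  1.03  1.5  -0.54 -2.79 -0.68]
```

```bash
python3 -m crank '[{"dx":-6,"dy":0,"dz":-6,"rx":0,"ry":-0.1,"rz":0,"fingers":1},{"dx":-3,"dy":0,"dz":-10,"rx":0,"ry":-0.1,"rz":0,"fingers":1}]'
python3 -c "
from h import *
show()"
```

```text
t: 7.8
tcp_pos: [0.6045, 0.0254, 0.2848]
tool_rot: [-0.092, -2.532, -0.036]
force: [-0.4, 0.3, -0.1]
width: 1.001
t 7.8 tcp [0.6045 0.0254 0.2848] x [-0.819  0.058  0.571] y [0.074 0.997 0.005] z [-0.569  0.046 -0.821] F [-0.4  0.3 -0.1] w 1.001 q [ 0.19  0.91  1.3  -0.28 -2.53 -0.45]
```

```bash
python3 -m crank '[{"dx":12,"dy":0,"dz":-28,"rx":0,"ry":0,"rz":0,"fingers":1},{"dx":23,"dy":0,"dz":-33,"rx":0,"ry":-0.1,"rz":0,"fingers":0},{"dx":20,"dy":0,"dz":-33,"rx":0,"ry":-0.15,"rz":0,"fingers":-1},{"dx":20,"dy":0,"dz":0,"rx":0,"ry":-0.15,"rz":0,"fingers":-1}]'
python3 -c "
from h import *
show();goal((.47,.03,.34),(-1,0,0),(0.3,0,-1))
goal((.47,.03,.34),(0,1,0),(0.3,0,-1))
goal((.47,.03,.34),(0,-1,0),(0.3,0,-1))"
```

```text
t: 8.3
tcp_pos: [0.5895, 0.0279, 0.3949]
tool_rot: [-0.108, -2.884, -0.022]
force: [1.1, 0.9, 1.2]
width: 0.377
t 8.3 tcp [0.5895 0.0279 0.3949] x [-0.965  0.072  0.253] y [0.076 0.997 0.006] z [-0.252  0.025 -0.967] F [1.1 0.9 1.2] w 0.377 q [ 0.25  0.62  1.11 -0.12 -2.3  -0.4 ]
shift mm [101.6  -7.3  83.3]
turn [ 0.004 -0.547 -0.077]
shift mm [101.6  -7.3  83.3]
turn [-0.42  -0.427  1.452]
shift mm [101.6  -7.3  83.3]
turn [ 0.436 -0.429 -1.604]
```

```bash
python3 -m crank '[{"dx":45,"dy":-20,"dz":10,"rx":0,"ry":-0.17,"rz":0,"fingers":-1},{"dx":48,"dy":-20,"dz":3,"rx":0,"ry":-0.18,"rz":0,"fingers":-1},{"dx":48,"dy":-20,"dz":-3,"rx":0,"ry":-0.18,"rz":-0.07,"fingers":-1},{"dx":0,"dy":0,"dz":0,"rx":0,"ry":0,"rz":0,"fingers":-1}]'
python3 -c "
from h import *
show();goal((.47,-.03,.235),(-1,0,0),(0.3,0,-1))"
```

```text
t: 8.8
tcp_pos: [0.4742, -0.0091, 0.4142]
tool_rot: [0.026, 2.998, 0.003]
force: [1.1, 0.9, 0.5]
width: 0.003
t 8.8 tcp [ 0.4742 -0.0091  0.4142] x [-0.99   0.018 -0.143] y [0.017 1.    0.003] z [ 0.143  0.    -0.99 ] F [1.1 0.9 0.5] w 0.003 q [ 0.35  0.01  0.25  0.05 -1.68 -0.36]
shift mm [ 29.3 -21.5 176.8]
turn [-0.001 -0.148 -0.018]
```

```bash
python3 -m crank '[{"dx":25,"dy":-11,"dz":50,"rx":0,"ry":-0.1,"rz":0,"fingers":-1},{"dx":20,"dy":-10,"dz":55,"rx":0,"ry":-0.05,"rz":0,"fingers":-1},{"dx":10,"dy":0,"dz":50,"rx":0,"ry":0,"rz":0,"fingers":-1},{"dx":0,"dy":0,"dz":20,"rx":0,"ry":0,"rz":0,"fingers":-1},{"dx":0,"dy":0,"dz":0,"rx":0,"ry":0,"rz":0,"fingers":-1}]'
python3 -c "
from h import *
show();goal((.55,-.03,.236),(-1,0,0),(0.3,0,-1));pic('scene','s4.png')"
```

```text
t: 9.43
tcp_pos: [0.4609, -0.0308, 0.2406]
tool_rot: [0.01, 2.835, 0.0]
force: [0.4, 0.4, 1.1]
width: -0.002
t 9.43 tcp [ 0.4609 -0.0308  0.2406] x [-0.953  0.007 -0.302] y [0.007 1.    0.001] z [ 0.302 -0.001 -0.953] F [0.4 0.4 1.1] w -0.002 q [ 0.36 -0.15 -0.39  0.12 -1.04 -0.42]
shift mm [-83.6   1.4  31.2]
turn [-0.001  0.015 -0.007]
```

View pics/s4.png

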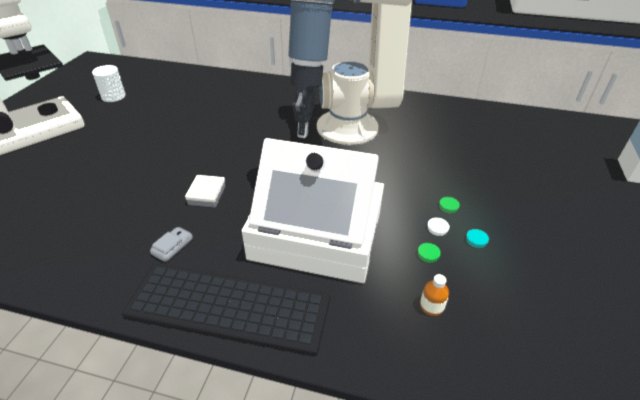

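The lid stands part open with the knob at (314,161), and the closed fingers are in front of its edge at (303,130). I'll push the underside back.

```bash
python3 -m crank '[{"dx":-38,"dy":0,"dz":12,"rx":0,"ry":0,"rz":0,"fingers":-1},{"dx":-24,"dy":0,"dz":8,"rx":0,"ry":0,"rz":0,"fingers":-1},{"dx":-20,"dy":0,"dz":3,"rx":0,"ry":0,"rz":0,"fingers":-1}]'
python3 -c "
from h import *
show()"
python3 -m crank '[{"dx":-20,"dy":0,"dz":-3,"rx":0,"ry":0,"rz":0,"fingers":-1},{"dx":-20,"dy":0,"dz":-4,"rx":0,"ry":0,"rz":0,"fingers":-1}]'
python3 -c "
from h import *
show()"
```

```text
t: 9.85
tcp_pos: [0.5464, -0.0322, 0.2517]
tool_rot: [0.005, 2.829, -0.0]
force: [-6.6, 0.2, 2.6]
width: 0.004
t 9.85 tcp [ 0.5464 -0.0322  0.2517] x [-0.951  0.004 -0.308] y [0.004 1.    0.   ] z [ 0.308 -0.001 -0.951] F [-6.6  0.2  2.6] w 0.004 q [ 0.29  0.03 -0.19  0.1  -1.05 -0.33]
t: 10.1
tcp_pos: [0.5816, -0.0323, 0.2722]
tool_rot: [0.003, 2.831, -0.0]
force: [-2.6, -0.6, -3.1]
width: -0.001
t 10.1 tcp [ 0.5816 -0.0323  0.2722] x [-0.952  0.002 -0.305] y [0.002 1.    0.   ] z [ 0.305 -0.    -0.952] F [-2.6 -0.6 -3.1] w -0.001 q [ 0.26  0.09 -0.07  0.09 -1.11 -0.29]
```

```bash
python3 -m crank '[{"dx":-17,"dy":0,"dz":3,"rx":0,"ry":0,"rz":0,"fingers":-1},{"dx":-17,"dy":0,"dz":4,"rx":0,"ry":0,"rz":0,"fingers":-1},{"dx":-17,"dy":0,"dz":5,"rx":0,"ry":0,"rz":0,"fingers":-1},{"dx":-14,"dy":0,"dz":5,"rx":0,"ry":0,"rz":0,"fingers":-1}]'
python3 -c "
from h import *
show();pic('scene','s5.png')"
```

```text
t: 10.6
tcp_pos: [0.6504, -0.0324, 0.2844]
tool_rot: [-0.002, 2.825, -0.001]
force: [-2.3, 1.0, -1.6]
width: 0.002
t 10.6 tcp [ 0.6504 -0.0324  0.2844] x [-0.95  -0.002 -0.311] y [-0.002  1.    -0.001] z [ 0.311 -0.    -0.95 ] F [-2.3  1.  -1.6] w 0.002 q [ 0.23  0.22  0.13  0.08 -1.16 -0.25]
```

View pics/s5.png

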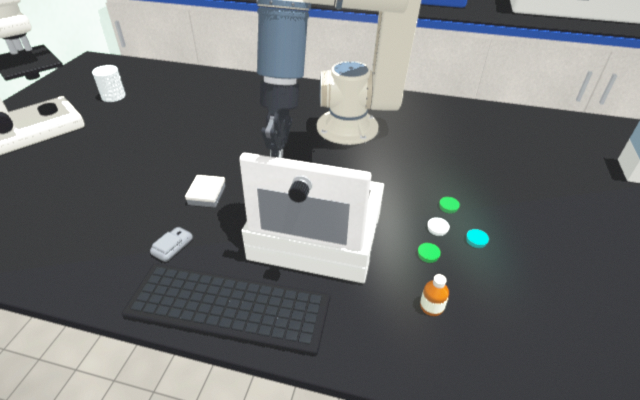

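The lid now stands about upright, with the knob at (298,190) facing away. I'll back off and go to the dish, straightening the tool on the way.

```bash
python3 -m crank '[{"dx":50,"dy":0,"dz":-16,"rx":0,"ry":0,"rz":0,"fingers":-1},{"dx":50,"dy":0,"dz":-16,"rx":0,"ry":0.1,"rz":0,"fingers":-1},{"dx":40,"dy":20,"dz":0,"rx":0,"ry":0.1,"rz":0,"fingers":0},{"dx":20,"dy":55,"dz":0,"rx":0,"ry":0.1,"rz":0,"fingers":0.6},{"dx":0,"dy":60,"dz":0,"rx":0,"ry":0,"rz":0,"fingers":0.6},{"dx":0,"dy":60,"dz":0,"rx":0,"ry":0,"rz":0,"fingers":0.6},{"dx":0,"dy":60,"dz":0,"rx":0,"ry":0,"rz":0,"fingers":0.6},{"dx":0,"dy":50,"dz":0,"rx":0,"ry":0,"rz":0,"fingers":0.6}]'
python3 -c "
from h import *
show();goal((.449,.341,.10),(-1,0,0));c=pic('top','t5.png');pic('scene','s6.png')
cv2.imwrite('pics/t5c.png',cv2.resize(c['color'][90:260,130:410],None,fx=2.8,fy=2.8,interpolation=2)[:,:,::-1])"
```

```text
t: 11.65
tcp_pos: [0.4849, 0.2776, 0.2838]
tool_rot: [-0.002, 3.111, 0.003]
force: [0.8, -0.3, 0.9]
width: 0.803
t 11.65 tcp [0.4849 0.2776 0.2838] x [-1.    -0.001 -0.03 ] y [-0.001  1.     0.002] z [ 0.03   0.002 -1.   ] F [ 0.8 -0.3  0.9] w 0.803 q [ 0.81  0.24  0.22  0.02 -1.52 -0.81]
shift mm [ 41.4  63.1 182.8]
turn [0.002 0.03  0.001]
```

View pics/t5c.png

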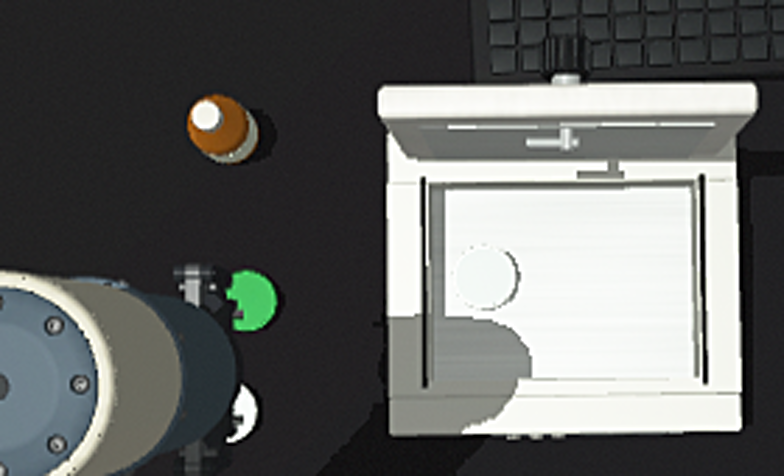

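View pics/s6.png

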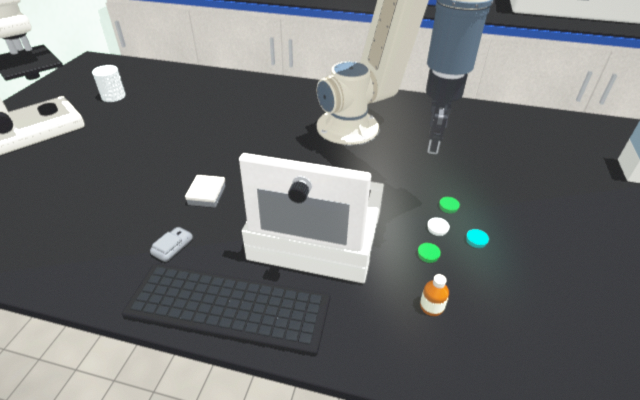

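The crop shows the chamber open, with the kept dish at (485,277) and the free half to its right. The loose dish is at (240,410), partly under the arm. I'll move over it and check with the wrist camera.

```bash
python3 -m crank '[{"dx":20,"dy":32,"dz":50,"rx":0,"ry":0.03,"rz":0,"fingers":0.6},{"dx":18,"dy":30,"dz":55,"rx":0,"ry":0,"rz":0,"fingers":0.6},{"dx":0,"dy":0,"dz":50,"rx":0,"ry":0,"rz":0,"fingers":0.6},{"dx":0,"dy":0,"dz":10,"rx":0,"ry":0,"rz":0,"fingers":0.6},{"dx":0,"dy":0,"dz":0,"rx":0,"ry":0,"rz":0,"fingers":0.6}]' 30
python3 -c "
from h import *
import pickle
c=pic('wrist','w6.png');print(proj(c,(.449,.341,.016)));pickle.dump(c,open('cw6.pkl','wb'))
show();goal((.449,.341,.002),(-1,0,0))
hsv=cv2.cvtColor(c['color'],cv2.COLOR_RGB2HSV); w=((hsv[...,2]>150)&(hsv[...,1]<50)).astype(np.uint8)
n,l,s,ce=cv2.connectedComponentsWithStats(w)
for i in range(1,n):
  if s[i][4]>300: print(s[i],ce[i],ray(c,*ce[i],.016))
t=robot.read_camera('top');print('kept',ray(t,303.2,188.9,.084))"
```

```text
t: 12.38
tcp_pos: [0.4523, 0.3451, 0.1242]
tool_rot: [-0.014, 3.128, 0.017]
force: [1.0, -0.8, 0.4]
width: 0.797
[325.84928066 188.20339494]
t 12.43 tcp [0.4524 0.3453 0.1247] x [-1.    -0.009 -0.014] y [-0.009  1.     0.012] z [ 0.014  0.012 -1.   ] F [ 0.1 -0.   1.1] w 0.801 q [ 0.93  0.33 -0.06  0.   -1.16 -0.92]
shift mm [  5.2  -5.8 122.5]
turn [0.012 0.014 0.009]
[   0  157   61   77 2599] [ 31.63101193 188.67025779] [0.70040791 0.34487116 0.016     ]
[ 294  156   84   69 4171] [332.83936706 187.96667466] [0.44311865 0.34071157 0.016     ]
[398 249  32  51 474] [414.21940928 273.38185654] [0.3663009  0.42159407 0.016     ]
[211 250  31  49 464] [225.06896552 273.74353448] [0.54145611 0.42518497 0.016     ]
kept [0.56550657 0.09964286 0.084     ]
```

View pics/w6.png

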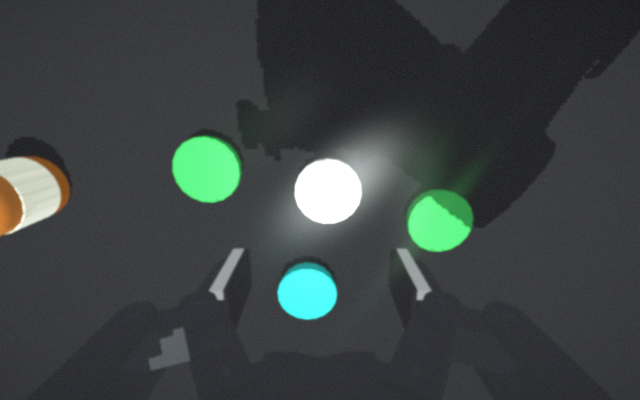

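The wrist view shows the white disc at (328,190), with green at (206,168) and (440,220) and turquoise at (307,291). That agrees with the prediction within 2 px. Descending.

```bash
python3 -m crank '[{"dx":4,"dy":-5,"dz":0,"rx":0.012,"ry":0.014,"rz":0,"fingers":0.6},{"dx":0,"dy":0,"dz":50,"rx":0,"ry":0,"rz":0,"fingers":0.6},{"dx":0,"dy":0,"dz":40,"rx":0,"ry":0,"rz":0,"fingers":0.6},{"dx":0,"dy":0,"dz":0,"rx":0,"ry":0,"rz":0,"fingers":0.6}]'
python3 -c "
from h import *
show();goal((.448,.3405,.003),(-1,0,0))"
```

```text
t: 12.98
tcp_pos: [0.4528, 0.3429, 0.0406]
tool_rot: [-0.012, 3.133, 0.014]
force: [-0.0, -0.3, 1.4]
width: 0.8
t 12.97 tcp [0.4528 0.3429 0.0406] x [-1.    -0.008 -0.008] y [-0.008  1.     0.009] z [ 0.008  0.009 -1.   ] F [-0.  -0.3  1.4] w 0.8 q [ 0.92  0.41 -0.18  0.   -0.97 -0.92]
shift mm [ 5.1 -2.7 37.6]
turn [0.009 0.008 0.008]
```

```bash
python3 -m crank '[{"dx":5,"dy":-3,"dz":0,"rx":0.009,"ry":0.008,"rz":0,"fingers":0.6},{"dx":0,"dy":0,"dz":20,"rx":0,"ry":0,"rz":0,"fingers":0.6},{"dx":0,"dy":0,"dz":14,"rx":0,"ry":0,"rz":0,"fingers":0.6},{"dx":0,"dy":0,"dz":1,"rx":0,"ry":0,"rz":0,"fingers":0.6}]'
python3 -c "
from h import *
show();goal((.448,.3405,.003),(-1,0,0));pic('wrist','w7.png')"
```

```text
t: 13.48
tcp_pos: [0.4513, 0.3432, 0.013]
tool_rot: [-0.014, 3.133, 0.012]
force: [-0.1, -0.3, -0.8]
width: 0.802
t 13.47 tcp [0.4513 0.3432 0.013 ] x [-1.    -0.009 -0.008] y [-0.009  1.     0.007] z [ 0.008  0.007 -1.   ] F [-0.1 -0.3 -0.8] w 0.802 q [ 0.93  0.44 -0.21  0.   -0.91 -0.92]
shift mm [ 3.4 -2.7  9.9]
turn [0.007 0.008 0.009]
```

View pics/w7.png

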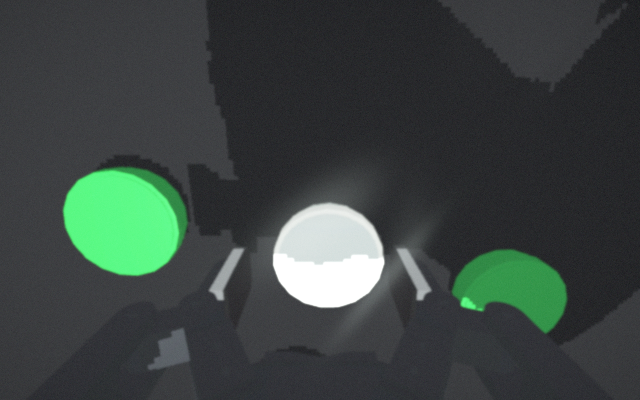

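The fingers straddle the disc at (328,256), with their midpoint at column 320, so the last small shift is about 3 mm towards tool +x.

```bash
python3 -m crank '[{"dx":5,"dy":-4,"dz":8,"rx":0.01,"ry":0.01,"rz":0,"fingers":0.6},{"dx":2,"dy":-1,"dz":6,"rx":0,"ry":0,"rz":0,"fingers":0.6},{"dx":0,"dy":0,"dz":0,"rx":0,"ry":0,"rz":0,"fingers":0.6}]'
python3 -c "
from h import *
show();goal((.448,.3405,.003),(-1,0,0))"
```

```text
t: 13.9
tcp_pos: [0.4447, 0.3387, -0.0001]
tool_rot: [0.015, -3.141, 0.002]
force: [-1.3, -0.6, 0.6]
width: 0.8
t 13.9 tcp [ 4.447e-01  3.387e-01 -1.000e-04] x [-1.    -0.009  0.   ] y [-0.009  1.    -0.001] z [-0.    -0.001 -1.   ] F [-1.3 -0.6  0.6] w 0.8 q [ 0.93  0.45 -0.23  0.   -0.88 -0.92]
shift mm [-3.3  1.8 -3.1]
turn [-0.001 -0.     0.009]
```

```bash
python3 -m crank '[{"dx":-3,"dy":1,"dz":-1,"rx":0,"ry":0,"rz":0,"fingers":0.6},{"dx":0,"dy":0,"dz":0,"rx":0,"ry":0,"rz":0,"fingers":0.3},{"dx":0,"dy":0,"dz":0,"rx":0,"ry":0,"rz":0,"fingers":-1},{"dx":0,"dy":0,"dz":0,"rx":0,"ry":0,"rz":0,"fingers":-1},{"dx":0,"dy":0,"dz":0,"rx":0,"ry":0,"rz":0,"fingers":-1},{"dx":0,"dy":0,"dz":0,"rx":0,"ry":0,"rz":0,"fingers":-1}]' 25
python3 -c "
from h import *
show()"
```

```text
t: 14.65
tcp_pos: [0.4483, 0.3402, 0.0016]
tool_rot: [-0.015, 3.141, -0.001]
force: [0.6, 0.2, 1.2]
width: 0.642
t 14.65 tcp [0.4483 0.3402 0.0016] x [-1.    -0.009 -0.001] y [-0.009  1.    -0.001] z [ 0.001 -0.001 -1.   ] F [0.6 0.2 1.2] w 0.642 q [ 0.93  0.46 -0.22  0.   -0.89 -0.92]
```

Width 0.642 × 85 is 54.6 mm, about the dish diameter. I'll lift gently and check.

```bash
python3 -m crank '[{"dx":0,"dy":0,"dz":-10,"rx":0,"ry":0,"rz":0,"fingers":-1},{"dx":0,"dy":0,"dz":-25,"rx":0,"ry":0,"rz":0,"fingers":-1},{"dx":0,"dy":0,"dz":-35,"rx":0,"ry":0,"rz":0,"fingers":-1},{"dx":0,"dy":0,"dz":-35,"rx":0,"ry":0,"rz":0,"fingers":-1},{"dx":0,"dy":0,"dz":-35,"rx":0,"ry":0,"rz":0,"fingers":-1},{"dx":0,"dy":0,"dz":-30,"rx":0,"ry":0,"rz":0,"fingers":-1},{"dx":0,"dy":0,"dz":0,"rx":0,"ry":0,"rz":0,"fingers":-1}]'
python3 -c "
from h import *
show();goal((.558,-.028,.175),(-1,0,0));pic('wrist','w8.png');c=pic('scene','s8.png');cv2.imwrite('pics/s8c.png',cv2.resize(c['color'][60:280,380:520],None,fx=2.7,fy=2.7)[:,:,::-1])"
```

```text
t: 15.52
tcp_pos: [0.4481, 0.3397, 0.1804]
tool_rot: [-0.015, 3.14, -0.0]
force: [0.4, 0.3, -0.1]
width: 0.641
t 15.53 tcp [0.4481 0.3397 0.1804] x [-1.    -0.009 -0.002] y [-0.009  1.    -0.   ] z [ 0.002 -0.    -1.   ] F [ 0.4  0.3 -0.1] w 0.641 q [ 0.93  0.3   0.04  0.   -1.31 -0.92]
shift mm [-106.4 -368.7    5.6]
turn [-0.     0.002  0.009]
```

View pics/w8.png

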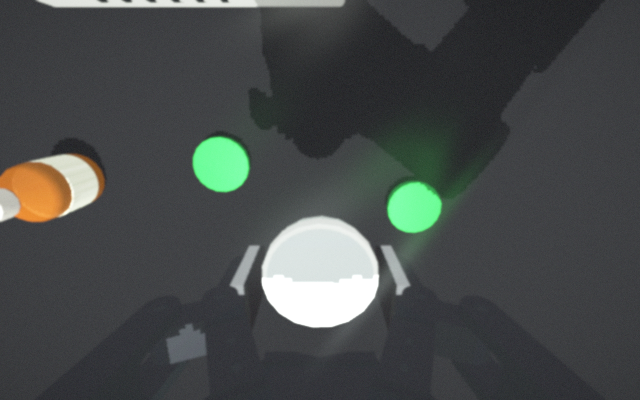

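View pics/s8c.png

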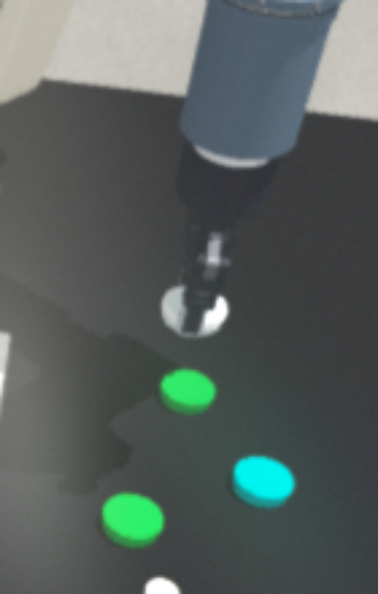

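The dish is held level between the pads at wrist (320,272), and the neighbours haven't moved. Carrying it over the free half.

```bash
python3 -m crank '[{"dx":-6,"dy":-20,"dz":0,"rx":0,"ry":0,"rz":0,"fingers":-1},{"dx":-12,"dy":-40,"dz":0,"rx":0,"ry":0,"rz":0,"fingers":-1},{"dx":-14,"dy":-48,"dz":0,"rx":0,"ry":0,"rz":0,"fingers":-1},{"dx":-14,"dy":-48,"dz":0,"rx":0,"ry":0,"rz":0,"fingers":-1},{"dx":-14,"dy":-48,"dz":0,"rx":0,"ry":0,"rz":0,"fingers":-1},{"dx":-14,"dy":-48,"dz":0,"rx":0,"ry":0,"rz":0,"fingers":-1},{"dx":-14,"dy":-48,"dz":0,"rx":0,"ry":0,"rz":0,"fingers":-1},{"dx":-12,"dy":-40,"dz":0,"rx":0,"ry":0,"rz":0,"fingers":-1}]'
python3 -c "
from h import *
show();goal((.558,-.030,.10),(-1,0,0))"
```

```text
t: 16.62
tcp_pos: [0.547, -0.0169, 0.1706]
tool_rot: [0.019, -3.124, 0.02]
force: [-0.0, 0.6, -0.3]
width: 0.644
t 16.62 tcp [ 0.547  -0.0169  0.1706] x [-1.    -0.012  0.018] y [-0.012  1.    -0.013] z [-0.018 -0.013 -1.   ] F [-0.   0.6 -0.3] w 0.644 q [ 0.26  0.29 -0.01  0.01 -1.3  -0.25]
shift mm [-12.1 -12.3  70.6]
turn [-0.013 -0.018  0.012]
```

```bash
python3 -m crank '[{"dx":-10,"dy":-12,"dz":0,"rx":-0.013,"ry":-0.018,"rz":0,"fingers":-1},{"dx":-3,"dy":-2,"dz":20,"rx":0,"ry":0,"rz":0,"fingers":-1},{"dx":0,"dy":0,"dz":25,"rx":0,"ry":0,"rz":0,"fingers":-1},{"dx":0,"dy":0,"dz":20,"rx":0,"ry":0,"rz":0,"fingers":-1},{"dx":0,"dy":0,"dz":8,"rx":0,"ry":0,"rz":0,"fingers":-1},{"dx":0,"dy":0,"dz":0,"rx":0,"ry":0,"rz":0,"fingers":-1}]'
python3 -c "
from h import *
show();goal((.558,-.030,.0705),(-1,0,0))
t=pic('top','t9.png');pic('wrist','w9.png');pic('scene','s9.png')"
```

```text
t: 17.38
tcp_pos: [0.5551, -0.0411, 0.0903]
tool_rot: [0.004, -3.131, 0.003]
force: [0.2, 0.1, -0.4]
width: 0.638
t 17.38 tcp [ 0.5551 -0.0411  0.0903] x [-1.    -0.003  0.011] y [-0.003  1.    -0.002] z [-0.011 -0.002 -1.   ] F [ 0.2  0.1 -0.4] w 0.638 q [ 0.21  0.36 -0.12 -0.   -1.11 -0.2 ]
shift mm [-3.2 11.1 19.7]
turn [-0.002 -0.011  0.003]
```

View pics/w9.png

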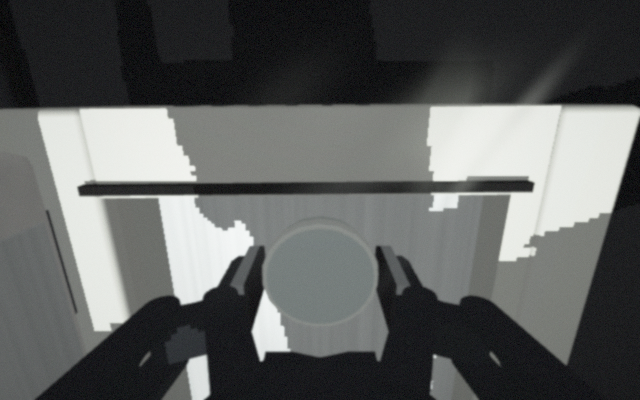

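View pics/s9.png

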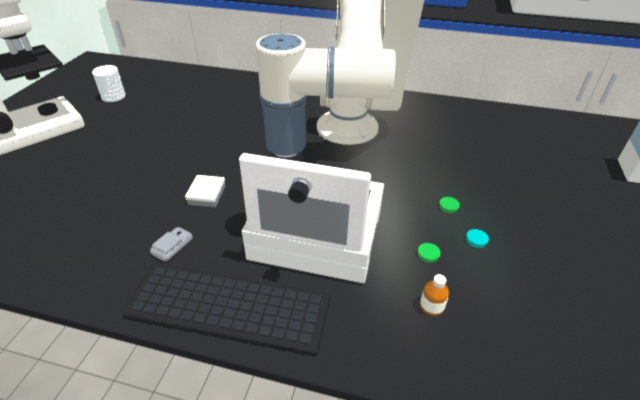

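The dish is level inside the chamber, seen at wrist (320,272), with the -y wall slot at row 188 ahead of it. I'll nudge towards +y and lower slowly.

```bash
python3 -m crank '[{"dx":-2,"dy":9,"dz":0,"rx":0,"ry":-0.01,"rz":0,"fingers":-1},{"dx":0,"dy":0,"dz":7,"rx":0,"ry":0,"rz":0,"fingers":-1},{"dx":0,"dy":0,"dz":5,"rx":0,"ry":0,"rz":0,"fingers":-1},{"dx":0,"dy":0,"dz":3,"rx":0,"ry":0,"rz":0,"fingers":-1},{"dx":0,"dy":0,"dz":0,"rx":0,"ry":0,"rz":0,"fingers":-1}]'
python3 -c "
from h import *
show();goal((.558,-.030,.0695),(-1,0,0))"
```

```text
t: 18.15
tcp_pos: [0.5591, -0.0304, 0.0769]
tool_rot: [-0.006, 3.136, -0.002]
force: [0.6, 0.8, 0.3]
width: 0.638
t 18.15 tcp [ 0.5591 -0.0304  0.0769] x [-1.    -0.004 -0.005] y [-0.004  1.    -0.001] z [ 0.005 -0.001 -1.   ] F [0.6 0.8 0.3] w 0.638 q [ 0.23  0.37 -0.14  0.   -1.06 -0.22]
shift mm [1.2 0.4 7.4]
turn [-0.001  0.005  0.004]
```

```bash
python3 -m crank '[{"dx":0,"dy":0,"dz":3,"rx":0,"ry":0.003,"rz":0,"fingers":-1},{"dx":0,"dy":0,"dz":2,"rx":0,"ry":0,"rz":0,"fingers":-1},{"dx":0,"dy":0,"dz":2,"rx":0,"ry":0,"rz":0,"fingers":-1}]'
python3 -c "
from h import *
show()"
python3 -m crank '[{"dx":0,"dy":0,"dz":2,"rx":0,"ry":0,"rz":0,"fingers":-1}]';python3 -m crank '[{"dx":0,"dy":0,"dz":2,"rx":0,"ry":0,"rz":0,"fingers":-1}]'
```

```text
t: 18.52
tcp_pos: [0.5594, -0.0306, 0.0697]
tool_rot: [-0.006, 3.139, -0.002]
force: [-0.3, -0.7, -0.1]
width: 0.643
t 18.52 tcp [ 0.5594 -0.0306  0.0697] x [-1.    -0.004 -0.002] y [-0.004  1.    -0.001] z [ 0.002 -0.001 -1.   ] F [-0.3 -0.7 -0.1] w 0.643 q [ 0.23  0.38 -0.15  0.   -1.04 -0.22]
t: 18.65
tcp_pos: [0.5595, -0.0306, 0.0694]
tool_rot: [-0.007, 3.138, -0.002]
force: [-9.7, 3.9, 20.8]
width: 0.646
t: 18.77
tcp_pos: [0.5595, -0.0306, 0.0695]
tool_rot: [-0.008, 3.138, -0.003]
force: [-6.5, 3.0, 15.3]
width: 0.643
```

Contact came at TCP z = 0.0694, as expected from the plate height. I'll ease off and open.

```bash
python3 -m crank '[{"dx":0,"dy":0,"dz":0,"rx":0,"ry":0,"rz":0,"fingers":-1},{"dx":0,"dy":0,"dz":0,"rx":0,"ry":0,"rz":0,"fingers":0.4},{"dx":0,"dy":0,"dz":0,"rx":0,"ry":0,"rz":0,"fingers":0.6},{"dx":0,"dy":0,"dz":0,"rx":0,"ry":0,"rz":0,"fingers":0.6},{"dx":0,"dy":0,"dz":-15,"rx":0,"ry":0,"rz":0,"fingers":0.6},{"dx":0,"dy":0,"dz":-40,"rx":0,"ry":0,"rz":0,"fingers":0.6},{"dx":0,"dy":0,"dz":-50,"rx":0,"ry":0,"rz":0,"fingers":0.6},{"dx":0,"dy":0,"dz":-50,"rx":0,"ry":0,"rz":0,"fingers":0.6}]'
python3 -c "
from h import *
show();pic('wrist','w10.png')"
```

```text
t: 19.77
tcp_pos: [0.5569, -0.0309, 0.2277]
tool_rot: [0.008, -3.138, 0.006]
force: [1.0, 0.0, -0.1]
width: 0.803
t 19.77 tcp [ 0.5569 -0.0309  0.2277] x [-1.    -0.005  0.003] y [-0.005  1.    -0.004] z [-0.003 -0.004 -1.   ] F [ 1.   0.  -0.1] w 0.803 q [ 0.23  0.27  0.12  0.   -1.42 -0.22]
```

View pics/w10.png

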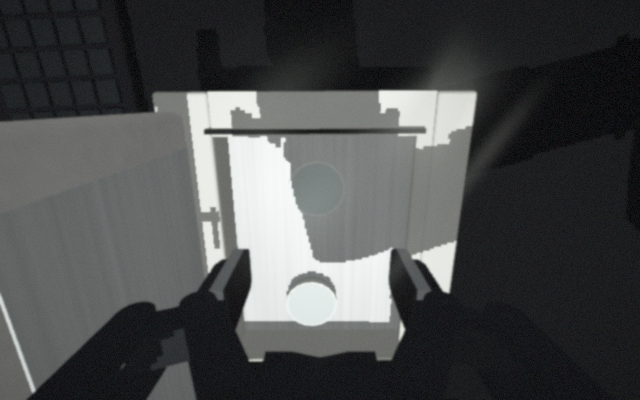

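The dish is on the plate at wrist (317,188) and the kept dish is untouched at (312,303). Next I'll locate the upright lid's edge so I can close it.

```bash
python3 -c "
from h import *
c=pic('top','t10.png')
print([ray(c,330,v,.317).round(4)[:2] for v in (120,123,130,132)])
cv2.imwrite('pics/t10c.png',cv2.resize(c['color'][90:260,200:410],None,fx=3.5,fy=3.5,interpolation=2)[:,:,::-1])
col=c['color'].max(2)[105:140,300]; print(col)"
```

```text
[array([0.6832, 0.0386]), array([0.6772, 0.0386]), array([0.6633, 0.0387]), array([0.6593, 0.0387])]
[ 48  48  47  48  48  50  50  53  52  50  52  52  52  47  43 129 252 250
 250 249 250 251 252 253 252 244 215 108 111 138 212 101 112 114 113]
```

View pics/t10c.png

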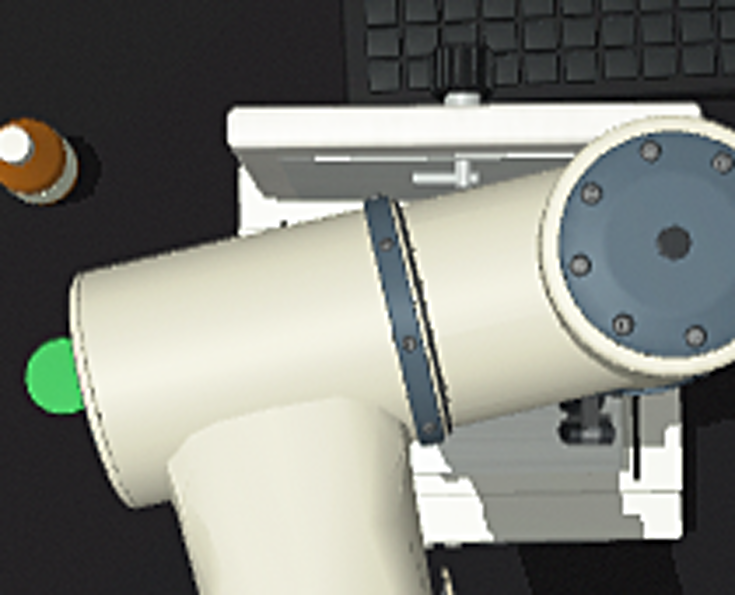

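The lid's edge face spans crop rows 105–145, which puts x at about 0.661–0.683 and the angle near 1.55 rad. The cam at (465,175) points sideways, so it's clear of the lip. I'll straddle the lid's edge beside the knob at y ≈ -0.04.

```bash
python3 -m crank '[{"dx":0,"dy":0,"dz":-55,"rx":0,"ry":0,"rz":0,"fingers":0.5},{"dx":0,"dy":-3,"dz":-55,"rx":0,"ry":0,"rz":0,"fingers":0.5},{"dx":0,"dy":-3,"dz":-45,"rx":0,"ry":0,"rz":0,"fingers":0.5},{"dx":-50,"dy":-3,"dz":0,"rx":0,"ry":0,"rz":0,"fingers":0.5},{"dx":-50,"dy":0,"dz":0,"rx":0,"ry":0,"rz":0,"fingers":0.5},{"dx":-15,"dy":0,"dz":0,"rx":0,"ry":0,"rz":0,"fingers":0.5},{"dx":0,"dy":0,"dz":0,"rx":0,"ry":0,"rz":0,"fingers":0.5}]'
python3 -c "
from h import *
show();goal((.672,-.04,.285),(-1,0,0))
pic('wrist','w11.png')"
```

```text
t: 20.75
tcp_pos: [0.673, -0.0408, 0.3995]
tool_rot: [-0.007, 3.125, -0.006]
force: [-0.8, -0.0, -1.0]
width: 0.749
t 20.75 tcp [ 0.673  -0.0408  0.3995] x [-1.    -0.005 -0.017] y [-0.005  1.    -0.004] z [ 0.017 -0.004 -1.   ] F [-0.8 -0.  -1. ] w 0.749 q [ 0.17  0.6   1.07  0.01 -2.03 -0.17]
shift mm [  2.9   1.2 114.5]
turn [-0.004  0.017  0.005]
```

View pics/w11.png

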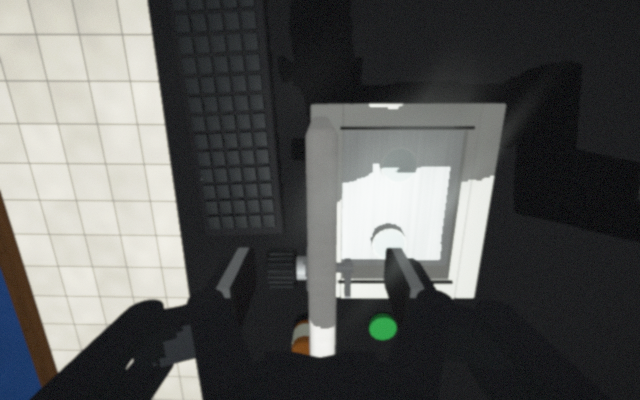

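The wrist view shows the lid edge at columns 307–337, centred between the fingers at 245 and 390. The knob at (282,268) is off to the +y side.

```bash
python3 -m crank '[{"dx":2,"dy":0,"dz":45,"rx":0,"ry":0.017,"rz":0,"fingers":0.5},{"dx":1,"dy":0,"dz":45,"rx":0,"ry":0,"rz":0,"fingers":0.5},{"dx":0,"dy":0,"dz":20,"rx":0,"ry":0,"rz":0,"fingers":0.5},{"dx":0,"dy":0,"dz":0,"rx":0,"ry":0,"rz":0,"fingers":0.5}]'
python3 -c "
from h import *
show()"
```

```text
t: 21.3
tcp_pos: [0.6663, -0.0417, 0.2926]
tool_rot: [-0.008, 3.133, -0.005]
force: [0.2, -0.5, 0.7]
width: 0.75
t 21.3 tcp [ 0.6663 -0.0417  0.2926] x [-1.    -0.005 -0.008] y [-0.005  1.    -0.003] z [ 0.008 -0.003 -1.   ] F [ 0.2 -0.5  0.7] w 0.75 q [ 0.17  0.5   0.62  0.   -1.68 -0.17]
```

```bash
python3 -m crank '[{"dx":15,"dy":0,"dz":3,"rx":0,"ry":0,"rz":0,"fingers":0.5},{"dx":18,"dy":0,"dz":3,"rx":0,"ry":0,"rz":0,"fingers":0.5},{"dx":18,"dy":0,"dz":3,"rx":0,"ry":0,"rz":0,"fingers":0.5},{"dx":18,"dy":0,"dz":3,"rx":0,"ry":0,"rz":0,"fingers":0.5}]'
python3 -c "
from h import *
show()"
python3 -m crank '[{"dx":18,"dy":0,"dz":5,"rx":0,"ry":0,"rz":0,"fingers":0.5},{"dx":18,"dy":0,"dz":6,"rx":0,"ry":0,"rz":0,"fingers":0.5},{"dx":16,"dy":0,"dz":6,"rx":0,"ry":0,"rz":0,"fingers":0.5}]'
python3 -c "
from h import *
show();pic('scene','s12.png')"
```

```text
t: 21.8
tcp_pos: [0.5993, -0.0424, 0.2898]
tool_rot: [-0.008, 3.11, -0.005]
force: [3.7, 0.6, -1.1]
width: 0.752
t 21.8 tcp [ 0.5993 -0.0424  0.2898] x [-0.999 -0.005 -0.031] y [-0.005  1.    -0.003] z [ 0.031 -0.003 -1.   ] F [ 3.7  0.6 -1.1] w 0.752 q [ 0.19  0.33  0.35  0.01 -1.56 -0.19]
t: 22.18
tcp_pos: [0.5491, -0.0427, 0.2789]
tool_rot: [-0.009, 3.092, -0.003]
force: [1.8, 0.2, -0.4]
width: 0.75
t 22.18 tcp [ 0.5491 -0.0427  0.2789] x [-0.999 -0.006 -0.05 ] y [-0.006  1.    -0.002] z [ 0.05  -0.002 -0.999] F [ 1.8  0.2 -0.4] w 0.75 q [ 0.21  0.21  0.17  0.01 -1.48 -0.21]
```

View pics/s12.png

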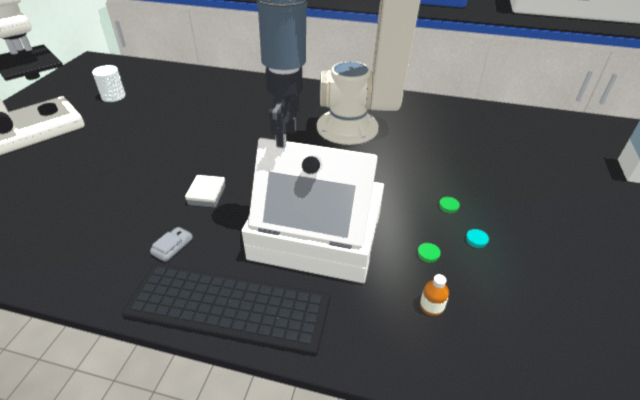

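The lid has come forward, with the knob at (311,164), and the rear finger is pulling its top edge at (281,140). I'll follow the arc down.

```bash
python3 -m crank '[{"dx":14,"dy":0,"dz":12,"rx":0,"ry":0.02,"rz":0,"fingers":0.5},{"dx":14,"dy":0,"dz":12,"rx":0,"ry":0.02,"rz":0,"fingers":0.5},{"dx":13,"dy":0,"dz":13,"rx":0,"ry":0.01,"rz":0,"fingers":0.5},{"dx":11,"dy":0,"dz":14,"rx":0,"ry":0,"rz":0,"fingers":0.5}]'
python3 -c "
from h import *
show();pic('scene','s13.png')"
```

```text
t: 22.72
tcp_pos: [0.4998, -0.0438, 0.2373]
tool_rot: [-0.011, 3.121, -0.003]
force: [1.0, 0.5, 1.7]
width: 0.752
t 22.73 tcp [ 0.4998 -0.0438  0.2373] x [-1.    -0.007 -0.02 ] y [-0.007  1.    -0.002] z [ 0.02  -0.002 -1.   ] F [1.  0.5 1.7] w 0.752 q [ 0.23  0.14 -0.02  0.01 -1.39 -0.22]
```

View pics/s13.png

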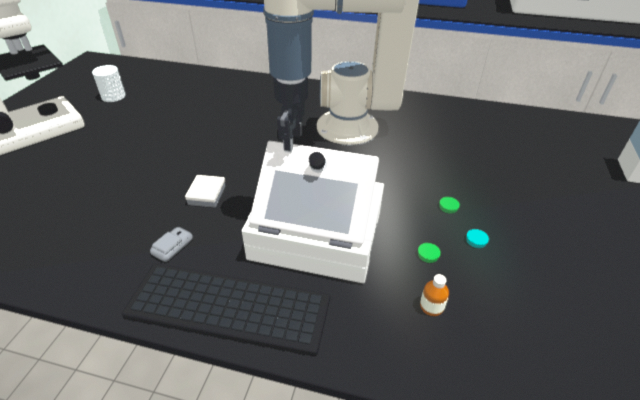

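The lid is at about 0.65 rad, with the finger at (288,143) on its top edge. I'll lift off, close the fingers and press down from above.

```bash
python3 -m crank '[{"dx":0,"dy":0,"dz":-50,"rx":0,"ry":0.01,"rz":0,"fingers":0.5},{"dx":-20,"dy":-2,"dz":-10,"rx":0,"ry":0.01,"rz":0,"fingers":-1},{"dx":-20,"dy":0,"dz":0,"rx":0,"ry":0,"rz":0,"fingers":-1},{"dx":0,"dy":0,"dz":0,"rx":0,"ry":0,"rz":0,"fingers":-1},{"dx":0,"dy":0,"dz":0,"rx":0,"ry":0,"rz":0,"fingers":-1}]' 50
python3 -c "
from h import *
show();pic('wrist','w14.png')"
```

```text
t: 23.4
tcp_pos: [0.537, -0.0462, 0.3041]
tool_rot: [-0.011, 3.139, -0.002]
force: [-0.6, -0.5, 0.1]
width: 0.005
t 23.4 tcp [ 0.537  -0.0462  0.3041] x [-1.    -0.007 -0.003] y [-0.007  1.    -0.002] z [ 0.003 -0.002 -1.   ] F [-0.6 -0.5  0.1] w 0.005 q [ 0.21  0.22  0.25  0.   -1.59 -0.2 ]
```

View pics/w14.png

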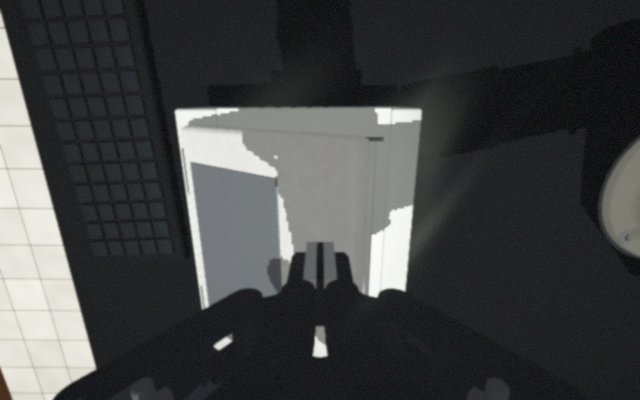

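The closed fingers at (320,260) are above the lid's white front strip, clear of the window.

```bash
python3 -m crank '[{"dx":0,"dy":0,"dz":35,"rx":0,"ry":0,"rz":0,"fingers":-1},{"dx":0,"dy":0,"dz":25,"rx":0,"ry":0,"rz":0,"fingers":-1},{"dx":4,"dy":0,"dz":15,"rx":0,"ry":0,"rz":0,"fingers":-1},{"dx":6,"dy":0,"dz":15,"rx":0,"ry":0,"rz":0,"fingers":-1}]' 
python3 -c "
from h import *
show()"
python3 -m crank '[{"dx":6,"dy":0,"dz":15,"rx":0,"ry":0,"rz":0,"fingers":-1},{"dx":6,"dy":0,"dz":13,"rx":0,"ry":0,"rz":0,"fingers":-1}]' 
python3 -c "
from h import *
show();pic('scene','s15.png')"
```

```text
t: 23.95
tcp_pos: [0.5263, -0.0467, 0.2151]
tool_rot: [-0.012, 3.132, -0.003]
force: [0.4, 0.8, 1.7]
width: 0.002
t 23.95 tcp [ 0.5263 -0.0467  0.2151] x [-1.    -0.008 -0.009] y [-0.008  1.    -0.002] z [ 0.009 -0.002 -1.   ] F [0.4 0.8 1.7] w 0.002 q [ 0.21  0.21  0.01  0.   -1.36 -0.2 ]
t: 24.2
tcp_pos: [0.5131, -0.047, 0.1873]
tool_rot: [-0.013, 3.131, -0.003]
force: [-0.1, 0.2, 0.6]
width: -0.004
t 24.2 tcp [ 0.5131 -0.047   0.1873] x [-1.    -0.008 -0.01 ] y [-0.008  1.    -0.002] z [ 0.01  -0.002 -1.   ] F [-0.1  0.2  0.6] w -0.004 q [ 0.22  0.2  -0.08  0.   -1.28 -0.21]
```

View pics/s15.png

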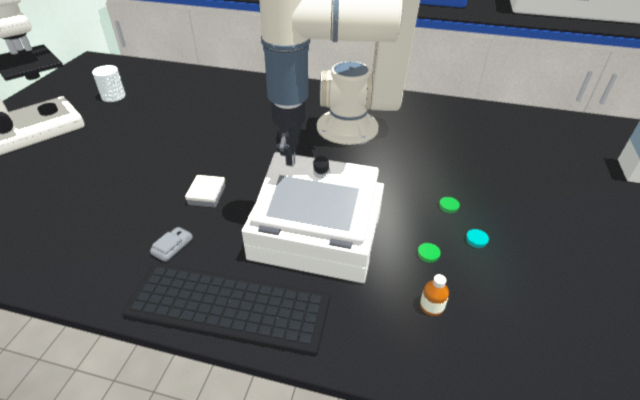

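The lid is at about 0.3 rad, with the knob at (322,166). Slowing for the last part.

```bash
python3 -m crank '[{"dx":4,"dy":0,"dz":9,"rx":0,"ry":0.01,"rz":0,"fingers":-1},{"dx":3,"dy":0,"dz":9,"rx":0,"ry":0,"rz":0,"fingers":-1},{"dx":2,"dy":0,"dz":7,"rx":0,"ry":0,"rz":0,"fingers":-1},{"dx":2,"dy":0,"dz":6,"rx":0,"ry":0,"rz":0,"fingers":-1}]' 
python3 -m crank '[{"dx":2,"dy":0,"dz":4,"rx":0,"ry":0,"rz":0,"fingers":-1},{"dx":1,"dy":0,"dz":4,"rx":0,"ry":0,"rz":0,"fingers":-1},{"dx":1,"dy":0,"dz":3,"rx":0,"ry":0,"rz":0,"fingers":-1},{"dx":0,"dy":0,"dz":3,"rx":0,"ry":0,"rz":0,"fingers":-1}]' 
python3 -c "
from h import *
show()"
```

```text
t: 24.75
tcp_pos: [0.5005, -0.047, 0.1545]
tool_rot: [0.013, -3.141, 0.002]
force: [0.5, 0.7, 1.0]
width: 0.001
t: 25.25
tcp_pos: [0.4964, -0.0471, 0.1396]
tool_rot: [0.013, -3.141, 0.003]
force: [0.5, 0.0, 1.2]
width: -0.0
t 25.25 tcp [ 0.4964 -0.0471  0.1396] x [-1.    -0.008  0.   ] y [-0.008  1.    -0.002] z [-0.    -0.002 -1.   ] F [0.5 0.  1.2] w -0.0 q [ 0.22  0.2  -0.2   0.   -1.17 -0.21]
```

```bash
python3 -m crank '[{"dx":0,"dy":0,"dz":2,"rx":0,"ry":0,"rz":0,"fingers":-1},{"dx":0,"dy":0,"dz":2,"rx":0,"ry":0,"rz":0,"fingers":-1}]' 
python3 -m crank '[{"dx":0,"dy":0,"dz":2,"rx":0,"ry":0,"rz":0,"fingers":-1}]'
python3 -m crank '[{"dx":0,"dy":0,"dz":2,"rx":0,"ry":0,"rz":0,"fingers":-1}]'
```

```text
t: 25.5
tcp_pos: [0.4962, -0.0472, 0.136]
tool_rot: [0.014, -3.141, 0.003]
force: [-6.2, 3.1, 14.9]
width: -0.0
t: 25.62
tcp_pos: [0.4962, -0.0472, 0.1359]
tool_rot: [-0.015, 3.141, -0.004]
force: [-9.4, 3.4, 20.7]
width: -0.001
t: 25.75
tcp_pos: [0.4962, -0.0472, 0.136]
tool_rot: [-0.015, 3.14, -0.004]
force: [-7.1, 3.5, 14.9]
width: 0.003
```

It stopped hard at z = 0.136, which is the lid's shut height. Retreating to verify.

```bash
python3 -m crank '[{"dx":0,"dy":0,"dz":-20,"rx":0,"ry":0,"rz":0,"fingers":-1},{"dx":0,"dy":0,"dz":-50,"rx":0,"ry":0,"rz":0,"fingers":-1},{"dx":0,"dy":0,"dz":-50,"rx":0,"ry":0,"rz":0,"fingers":-1},{"dx":50,"dy":-20,"dz":0,"rx":0,"ry":0,"rz":0,"fingers":-1},{"dx":40,"dy":-50,"dz":0,"rx":0,"ry":0,"rz":0,"fingers":-1},{"dx":20,"dy":-55,"dz":0,"rx":0,"ry":0,"rz":0,"fingers":-1},{"dx":20,"dy":-55,"dz":0,"rx":0,"ry":0,"rz":0,"fingers":-1},{"dx":0,"dy":-55,"dz":0,"rx":0,"ry":0,"rz":0,"fingers":-1}]'
python3 -c "
from h import *
show();s=pic('scene','s16.png');c=pic('top','t16.png')
cv2.imwrite('pics/f16.png',np.vstack([cv2.resize(c['color'][90:290,130:520],(780,400)),cv2.resize(s['color'][150:290,150:500],(500,200))[:, :].copy() if 0 else cv2.resize(s['color'][155:275,150:500],(780,200))])[:,:,::-1])
f=lambda u,v:ray(c,u,v,.136)
import pickle
o=pickle.load(open('c0.pkl','rb'))['top']['color']; d=cv2.absdiff(o,c['color']).max(2)>40
n,l,st_,ce=cv2.connectedComponentsWithStats(d.astype(np.uint8))
for i in range(1,n):
  if st_[i][4]>25: print(st_[i])"
```

```text
t: 26.75
tcp_pos: [0.3667, -0.2864, 0.2622]
tool_rot: [-0.028, 3.133, -0.006]
force: [1.6, -0.3, 0.4]
width: 0.001
t 26.75 tcp [ 0.3667 -0.2864  0.2622] x [-1.    -0.018 -0.008] y [-0.018  1.    -0.004] z [ 0.008 -0.004 -1.   ] F [ 1.6 -0.3  0.4] w 0.001 q [-0.32  0.07 -0.04  0.   -1.45  0.34]
[  395   221   245   179 23820]
[200 226  22  22 391]
[306 365  65  35 955]
[278 383  29  17 340]
[337 397  21   3  49]
```

View pics/f16.png

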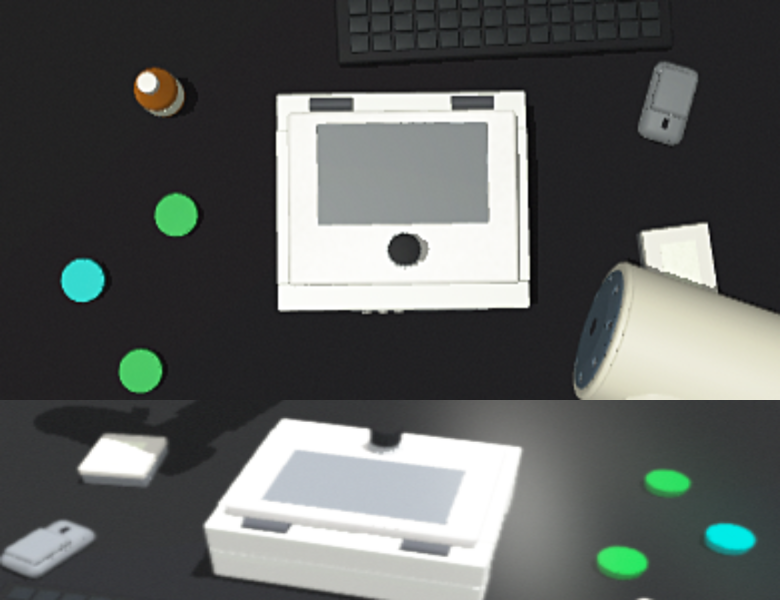

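The lid's top-view pixels match the starting picture, and the only real changes are the missing loose dish at (210,237) and the arm itself. Handing in.

```bash
python3 -m crank '[{"dx":0,"dy":0,"dz":0,"rx":0,"ry":0,"rz":0,"fingers":-1}]'; python3 -c "
from h import *
print(robot.job_done());show()"
```

```text
t: 26.98
tcp_pos: [0.3665, -0.2892, 0.2603]
tool_rot: [-0.016, 3.137, -0.005]
force: [-0.1, -0.3, 0.4]
width: -0.0
the job is handed in; nothing more can be done
None
the job is handed in; nothing more can be done
```

The job is done and handed in at about 27 s: the culture dish is on the warming plate and the lid is fully shut.

**What I did:**
- **Opening:** The lid was locked when I first tried it, stopping after about 3 mm at roughly 25 N. About a quarter turn of the knob freed it. I lifted it by the knob, then pushed it from underneath to about 1.55 rad.
- **Placing the dish:** I carried the white dish level and set it down in the free half. I let go at the expected height (TCP z 0.0695). The contact reading was about 21 N, so the touch was firmer than ideal.
- **Closing:** I drew the lid forward with a finger, then pressed it down slowly. It stopped hard at z = 0.136, its shut height.

**Last checks:**
- **Dish position:** Before closing, the wrist view showed the dish beside the kept one. Neither can be seen now that the lid is shut.
- **Lid and bench:** The final top view matches the starting picture except for the moved dish, the arm and its shadow. The arm hid part of the slide box there, but the box looks in place in the scene view.
- **Disagreements:** None of the checks failed or disagreed.

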